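# Put the groceries away by kind

### The arm

A 6-joint arm with a two-finger parallel gripper is mounted at the origin on a cart in front of the work surface, level with it; the furniture and walls round the work are solid. World frame = base frame: x ahead of the robot, y to its left, z up, the work surface at z = 0. Lengths are in m, angles in rad, forces in N, time in s.
With the tool pointing down it reaches from about 0.225 to 0.875 m from the base axis. Payload 3.4 kg.
Tool frame: the origin (TCP) lies at the very end of the fingers, on their centre line; the grasp point (between the pads) lies behind it (manip.grasp_offset is the z of the grasp point in the tool frame, in m); z points along the fingers, y is the line along which they close (so a half turn about z gives the same grasp; the last joint's range is limited). The gripper opens to 85 mm and grips with 20 to 120 N. Pads are 22 mm wide; open, the fingers measure 114 mm over their backs; the gripper's body (76 mm by 85 mm) begins 54 mm behind the grasp point. The pads swing forward as they close: fully open they stand 13 mm farther back than shut.
Start: joints at [1.075, 0.276, 1.505, -0, 1.361, -0.121], TCP at [0.211, 0.535, 0.231] pointing down, gripper open.
Joint ranges: [-2.89, 2.89], [-0.75, 2.08], [0.22, 2.7], [-1.18, 4.32], [0.11, 2.71], [-2.7, 2.7]. Speed limits (rad/s): [2.57, 2.57, 3.14, 3.14, 3.14, 3.14].

### API

Orientations are given as a unit quaternion [w, x, y, z].
In Python, from rig import manip gives the robot as it stands.
- The arm moves only by the shell command python3 -m pendant 'ROWS' [FORCE]. ROWS is JSON, a list of rows, each an object of numbers: "dx", "dy", "dz": the shift along the tool's x, y, z in m; "rx", "ry", "rz": the turn, a rotation vector about the tool's x, y, z in degrees; "hand": the finger opening in m, from 0 to 0.0854. In form: [{"dx": .., "dy": .., "dz": .., "rx": .., "ry": .., "rz": .., "hand": ..}, ...]. A call has 1 to 12 rows; each row shifts and turns the commanded pose from where the row before left it, along the tool's axes as they then stand; what a row does not reach is not made up. A row lasts 1/12 s, in which the tool goes at most 41.7 mm and 7.16 degrees, less where a joint would pass 70% of its speed; a pose out of reach is approached as far as the arm can. A call is refused whole if a number of a shift passes 0.0417 or a number of a turn 7.16, either way. A call with a gripper value outside its range is refused whole. The fingers move at their own pace and stop on an object; FORCE is the grip in N (left out, the last holds). Time passes only in rows, so rows that do not move let the fingers close. It gives the time, the measured TCP pose, the force, the opening and the grip force at its end, in the units of the state.
- manip.get_state(): the state, without advancing time (a new reading comes with each control period).
- manip.get_image(name): name is "scene" or "side" or "wrist"; returns a dict with "frame" (384x512x3 uint8, red, green, blue), "fx", "fy", "cx", "cy" (pixels), "position" and "attitude" of the camera in the world; the wrist camera has in their place "mount" (4x4, takes a point from camera to tool coordinates, whose origin is the TCP and whose axes are the flange's). Camera axes: x right, y up, looking along -z (the intrinsics and any distortion apply to the point x, -y, -z); pixel columns grow to the right and rows downward; lengths in m; the calibration is good to about 2 mm. A picture is of the moment at which its call begins: read the wrist's pose just before it. There is no depth.
- manip.sign_off(): hands the job in; it is judged then, once.
The state is a dict: "clock": time; "qpos": joint angles; "qd": joint speeds; "effort": joint torques, N m; "position": TCP position; "ee_rot": TCP orientation; "contact_force": force on the tool from outside, world axes, zero at the start; "moment": the same for the moment, N m; "width": finger opening in m; "gripper_force": force on a finger pad.
Only numpy, scipy, OpenCV 4.12 (cv2) and the standard library are available. Lean on these libraries where they do the work, as an engineer would, in place of code of your own. Each camera call takes 0.05 s, during which the arm holds its last target. There are 200 camera calls.

### The job

Sort the five things standing nearest the front edge of the worktop, before the trays and bowl: the honey jar and the jam jar go into the larger wooden tray, the two spice jars into the smaller wooden tray, one jar to a bay, upright on the bay's floor, and the lemon goes into the white bowl. Set everything down gently without tipping a jar over at any time, and leave the salt shaker and the glass behind the trays standing where they are.

Things in the scene. Friction and masses are not known exactly. Their poses are not given: they have to be found in the camera images.
- honey_jar: glass honey jar, slightly squared, amber contents, flat round lid; 58 x 62 mm across, 86 mm tall, lid 56 mm across, 11 mm high; origin centre of the underside, z up through the lid; stands upright on the worktop; about 0.36 kg
- jam_jar: glass jam jar, rounder and wider than the honey jar, with pinkish-red chunky contents and a flat round lid; 65 x 69 mm across, 86 mm tall, lid 65 mm across, 11 mm high; origin centre of the underside, z up; stands upright; about 0.33 kg
- spice_wide: slim, tall spice jar, the slightly bigger of two: round, 45 mm across, 108 mm tall, with a 21 mm high red cap (45 mm across); origin centre of the underside, z up; stands upright; about 0.11 kg
- spice_slim: slim, tall spice jar, the slightly smaller of two: round, 41 mm across, 105 mm tall, with a 21 mm high dark brown cap (40 mm across); origin centre of the underside, z up; stands upright; about 0.11 kg
- lemon: a whole lemon lying on the worktop, rigid; 78 mm long along its own x, 55 mm wide along its own y, 56 mm high as it lies; origin under its middle, at its lowest point as it first lies (it turns with the lemon), z up; about 0.11 kg
- jar_tray: low open tray of brown wood with two equal square bays side by side along its own y; the larger of the two trays: 98 mm (x) by 191 mm (y), 30 mm high; bays 88 x 88 mm, centred at y = +46.5 and -46.5 mm; floor 6 mm above the worktop, walls and divider 5 mm thick; holds honey and jam; rubber feet, it does not shift; origin centre of the underside on the worktop, z up
- spice_tray: low open tray of brown wood with two equal square bays side by side along its own y; the smaller of the two trays: 72 mm (x) by 139 mm (y), 30 mm high; bays 62 x 62 mm, centred at y = +33.5 and -33.5 mm; floor 6 mm above the worktop, walls and divider 5 mm thick; holds spice jars; rubber feet, it does not shift; origin centre of the underside on the worktop, z up
- fruit_bowl: round white ceramic bowl, empty; 160 mm across the rim, 50 mm high, wall 5 mm, inside floor about 5 mm above the worktop; stands firm and does not shift; origin centre of the underside on the worktop, z up
- salt_shaker: bystander: small grey salt shaker with a domed pierced top, 44 mm across, 90 mm tall, standing behind the trays; origin centre of the underside; not to be moved
- tumbler: bystander: clear drinking glass, 81 mm across, 93 mm tall, standing mouth up behind the trays; origin centre of the underside; not to be moved. Wall cabinets hang over the back of the worktop, about 0.47 m up: carry things low there
Not all that is in view belongs to the job. Leave any pink or turquoise look-alike of the honey_jar alone.

How it is judged:
At the end, for the whole second after the job is handed in: Both larger jars stand in bays of the larger tray, both spice jars in bays of the smaller (within 18 mm of a bay centre in x and y, underside under 12 mm high, tilt under 0.12 rad); the lemon lies in the bowl (origin within 50 mm of its axis, under 80 mm high); all at rest (x of honey_jar in the frame of jar_tray between -0.018 and 0.018 m and (y of honey_jar in the frame of jar_tray between 0.0285 and 0.0645 m or y of honey_jar in the frame of jar_tray between -0.0645 and -0.0285 m) and z of honey_jar in the frame of jar_tray between 0 and 0.012 m and angle between each of honey_jar, jam_jar, spice_wide, spice_slim's own z axis and vertical below 0.12 rad and x of jam_jar in the frame of jar_tray between -0.018 and 0.018 m and (y of jam_jar in the frame of jar_tray between 0.0285 and 0.0645 m or y of jam_jar in the frame of jar_tray between -0.0645 and -0.0285 m) and z of jam_jar in the frame of jar_tray between 0 and 0.012 m and x of spice_wide in the frame of spice_tray between -0.018 and 0.018 m and (y of spice_wide in the frame of spice_tray between 0.0155 and 0.0515 m or y of spice_wide in the frame of spice_tray between -0.0515 and -0.0155 m) and z of spice_wide in the frame of spice_tray between 0 and 0.012 m and x of spice_slim in the frame of spice_tray between -0.018 and 0.018 m and (y of spice_slim in the frame of spice_tray between 0.0155 and 0.0515 m or y of spice_slim in the frame of spice_tray between -0.0515 and -0.0155 m) and z of spice_slim in the frame of spice_tray between 0 and 0.012 m and horizontal distance between lemon and fruit_bowl below 0.05 m and height (world z) of lemon below 0.08 m and linear speed of each of honey_jar, jam_jar, spice_wide, spice_slim, lemon below 0.02 m/s); the robot touches nothing.
It fails at once if the salt shaker or the glass is shifted (more than 25 mm) or tipped (distance of any of salt_shaker, tumbler from where it was at the start of the episode above 0.025 m or angle between any of salt_shaker, tumbler's own z axis and vertical above 0.4 rad).
It fails at once if a jar is tipped over (beyond 1.0 rad) (angle between any of honey_jar, jam_jar, spice_wide, spice_slim's own z axis and vertical above 1 rad).
It fails at once if something is set down with a hard knock (more than 60 N against its tray or bowl) (contact force between any of honey_jar, jam_jar and jar_tray above 60 N or contact force between any of spice_wide, spice_slim and spice_tray above 60 N or contact force between lemon and fruit_bowl above 60 N).
It also fails if it takes over 109 s, if anything falls off the work surface, if the arm or the gripper's body presses on something with over 40 N, if the wrist force passes 120 N, or if a joint passes its speed limit or range.

## Working session

There is one attempt and no reset: what is moved stays moved. The work goes in short steps, Python scripts to look and compute and a shell command to move; the robot and the scene stay as the last step left them, time stands still between calls to the robot, and variables do not carry over. Pictures are saved under pics/ and viewed, at most 14 in all, crops included, and the job is handed in when it is done.

```bash
ls; mkdir -p pics; python3 - <<'E'
from rig import manip
import cv2,numpy as np
print(manip.get_state(), manip.grasp_offset)
for n in ["scene","side","wrist"]:
    d=manip.get_image(n); cv2.imwrite(f"pics/{n}0.png",d["frame"][:,:,::-1])
    print(n,{k:(np.round(v,4).tolist() if k!="frame" else 0) for k,v in d.items()})
E
```

```text
pics
{'clock': 0.0, 'qpos': array([ 1.07497997e+00,  2.76605245e-01,  1.50612981e+00, -5.19851278e-06,
        1.36071893e+00, -1.20987460e-01]), 'qd': array([ 0.00075548, -0.00094949, -0.00235178, -0.00018889, -0.00112187,
       -0.00027345]), 'effort': array([ 7.04158228e-04, -4.16771042e+01, -2.45807219e+01, -1.38625492e-04,
        1.10620927e-02, -6.43234330e-06]), 'position': array([0.21025968, 0.5346055 , 0.23043521]), 'ee_rot': array([-2.80068372e-04,  1.86318626e-01,  9.82488933e-01, -8.87525770e-04]), 'contact_force': array([-0.5181248 , -0.97557288,  0.70150895]), 'moment': array([-0.04476261,  0.01970676,  0.03935603]), 'gripper_force': 0.0, 'width': 0.08547388546772591} -0.0187
scene {'frame': 0, 'fx': 487.0814, 'fy': 487.0814, 'cx': 256.7747, 'cy': 198.6151, 'position': [-0.1802, 0.7485, 0.492], 'attitude': [-0.3155, -0.1976, 0.5173, 0.7706]}
side {'frame': 0, 'fx': 432.1279, 'fy': 432.1279, 'cx': 256.8472, 'cy': 187.3047, 'position': [0.0616, -0.3157, 1.0941], 'attitude': [0.8452, 0.2178, -0.1208, -0.4728]}
wrist {'frame': 0, 'fx': 318.4779, 'fy': 318.4779, 'cx': 249.6565, 'cy': 196.9747, 'mount': [[0.0, 0.9511, 0.309, 0.081], [1.0, -0.0001, 0.0003, 0.0], [0.0003, 0.309, -0.9511, -0.1429], [0.0, 0.0, 0.0, 1.0]]}
```

View pics/scene0.png

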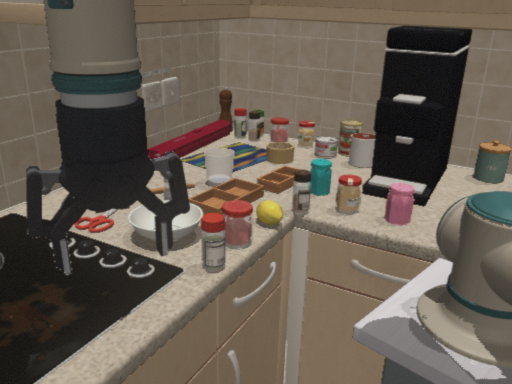

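View pics/side0.png

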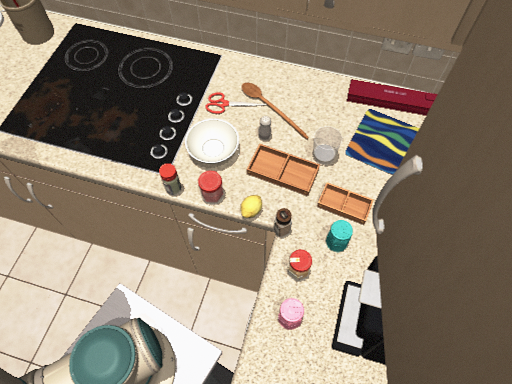

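Candidates:
- spice_wide is the red cap at scene (213,243) / side (170,180).
- jam is the red lid at scene (238,224) / side (210,186).
- lemon is at scene (270,213) / side (251,206).
- spice_slim is the dark cap at scene (302,192) / side (283,222).
- honey is the amber jar with a red lid at scene (349,194) / side (300,264).

Look-alikes are turquoise at scene (321,176) and pink at scene (400,203), plus background jars at scene (240–350,130), which stay put. I'll check with a close crop.

```bash
python3 - <<'E'
import cv2
a=cv2.imread("pics/side0.png")[108:288,155:375]; a=cv2.resize(a,None,fx=3.3,fy=3.3,interpolation=cv2.INTER_CUBIC)
for i in range(0,220,20): cv2.putText(a,str(155+i),(int(i*3.3),8),0,.3,(255,0,0),1);cv2.line(a,(int(i*3.3),8),(int(i*3.3),14),(255,0,0),1)
for i in range(0,180,20): cv2.putText(a,str(108+i),(0,int(i*3.3)+4),0,.3,(255,0,0),1)
cv2.imwrite("pics/sidecrop.png",a)
a=cv2.imread("pics/scene0.png")[130:290,120:380]; a=cv2.resize(a,None,fx=3,fy=3,interpolation=cv2.INTER_CUBIC)
for i in range(0,260,20): cv2.putText(a,str(120+i),(int(i*3),8),0,.3,(255,0,0),1);cv2.line(a,(int(i*3),8),(int(i*3),14),(255,0,0),1)
for i in range(0,160,20): cv2.putText(a,str(130+i),(0,int(i*3)+4),0,.3,(255,0,0),1)
cv2.imwrite("pics/scenecrop.png",a)
E
```

```text
(no output)
```

View pics/sidecrop.png

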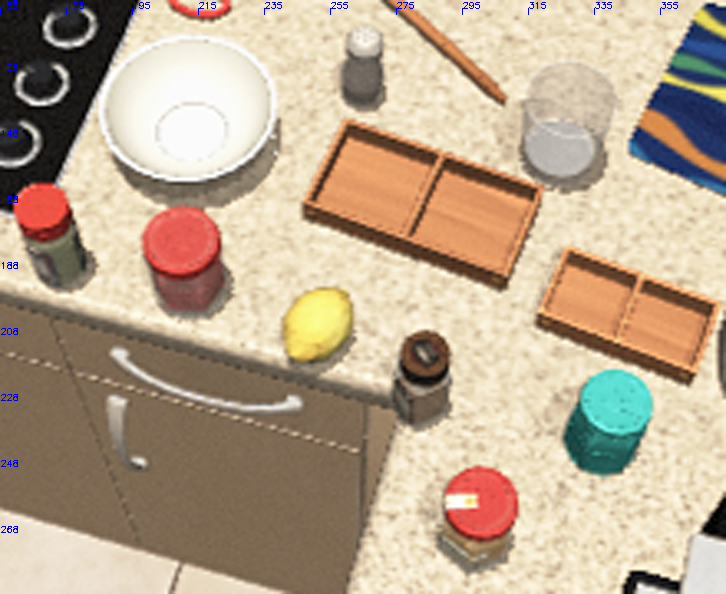

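View pics/scenecrop.png

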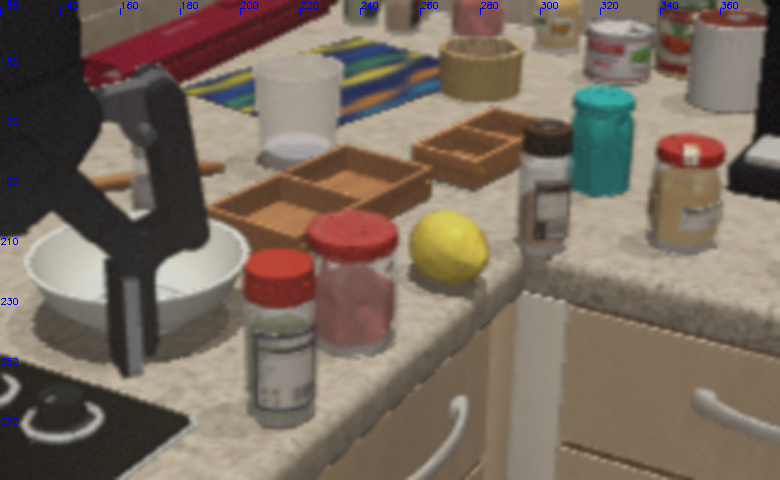

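```bash
cat > h.py <<'E'
import numpy as np
from rig import manip
from scipy.spatial.transform import Rotation as R
CAM={"side":((432.1279,256.8472,187.3047),[0.0616,-0.3157,1.0941],[0.8452,0.2178,-0.1208,-0.4728]),
"scene":((487.0814,256.7747,198.6151),[-0.1802,0.7485,0.492],[-0.3155,-0.1976,0.5173,0.7706])}
rot=lambda q:R.from_quat(np.roll(q,-1))
def back(n,u,v,z):
    (f,cx,cy),p,q=CAM[n]; d=rot(q).apply([(u-cx)/f,-(v-cy)/f,-1]); p=np.array(p); return p+d*(z-p[2])/d[2]
def proj(n,P):
    (f,cx,cy),p,q=CAM[n]; c=rot(q).inv().apply(np.array(P)-p); return np.array([cx+f*c[0]/-c[2],cy-f*c[1]/-c[2]])
def wback(d,s,u,v,z):
    M=np.array(d["mount"]); c=M[:3,:3]@np.array([(u-d["cx"])/d["fx"],-(v-d["cy"])/d["fy"],-1]); r=rot(s["ee_rot"])
    p=s["position"]+r.apply(M[:3,3]); c=r.apply(c); return p+c*(z-p[2])/c[2]
E
python3 - <<'E'
from h import *
np.set_printoptions(precision=4,suppress=True)
S=lambda x,y:(155+x/3.3,108+y/3.3)
C=lambda x,y:(120+x/3,130+y/3)
T={"wide":((42,205),.108,(280,262)),"jam":((182,237),.086,(352,228)),"slim":((425,353),.105,(547,132)),"honey":((482,502),.086,(690,147)),"lemon":((318,324),.028,(449,247)),
"lemA":((291,355),.028,0),"lemB":((346,293),.028,0),"bowl":((188.5,109),.05,(137,256)),"shak":((365,42),.09,0),"tumb":((569,100),.093,(299,68)),
"J1":((347,122),.03,(347,146)),"J2":((543,188),.03,(433,172)),"J3":((506,275),.03,0),"J4":((304,205),.03,(208,209)),
"S1":((567,250),.03,0),"S2":((718,302),.03,0),"S3":((692,367),.03,(480,152)),"S4":((539,318),.03,(414,148)),"turq":((616,400),.086,(603,98))}
W={}
for k,(a,z,b) in T.items():
    P=back("side",*S(*a),z);W[k]=P[:2]; print(k,P, (proj("scene",P)-[120,130])*3 if b else "", b, back("scene",*C(*b),z) if b else "")
for n in "JS":
    c=[W[n+str(i)] for i in (1,2,3,4)]; ax=c[1]-c[0]+c[2]-c[3]
    print(n,np.mean(c,0),"len",np.linalg.norm(ax)/2,"wid",np.linalg.norm(c[0]-c[3]),"long axis deg",np.degrees(np.arctan2(ax[1],ax[0])))
E
```

```text
wide [0.4437 0.2    0.108 ] [281.1223 257.8798] (280, 262) [0.4397 0.2045 0.108 ]
jam [0.4876 0.0957 0.086 ] [351.8982 224.0054] (352, 228) [0.4826 0.1004 0.086 ]
slim [ 0.4924 -0.1286  0.105 ] [549.8743 123.1923] (547, 132) [ 0.481  -0.1107  0.105 ]
honey [ 0.4174 -0.2213  0.086 ] [692.3458 142.0115] (690, 147) [ 0.4122 -0.21    0.086 ]
lemon [ 0.5024 -0.0248  0.028 ] [449.7659 244.5244] (449, 247) [ 0.4997 -0.0209  0.028 ]
lemA [ 0.4667 -0.0209  0.028 ]  0 
lemB [ 0.5395 -0.0295  0.028 ]  0 
bowl [0.6139 0.1799 0.05  ] [145.6729 251.051 ] (137, 256) [0.6113 0.1895 0.05  ]
shak [0.7328 0.0692 0.09  ]  0 
tumb [ 0.7689 -0.1125  0.093 ] [300.5611  65.0204] (299, 68) [ 0.7631 -0.1054  0.093 ]
J1 [0.6874 0.0597 0.03  ] [211.9692 203.8797] (347, 146) [ 0.7095 -0.1144  0.03  ]
J2 [ 0.7176 -0.1232  0.03  ] [347.7606 141.4329] (433, 172) [ 0.6124 -0.1241  0.03  ]
J3 [ 0.6242 -0.1366  0.03  ]  0 
J4 [0.5933 0.0462 0.03  ] [302.384  233.2019] (208, 209) [0.6812 0.0688 0.03  ]
S1 [ 0.6729 -0.1696  0.03  ]  0 
S2 [ 0.6945 -0.3003  0.03  ]  0 
S3 [ 0.6284 -0.3069  0.03  ] [550.727  119.7786] (480, 152) [ 0.617  -0.1911  0.03  ]
S4 [ 0.6027 -0.1794  0.03  ] [483.4376 159.349 ] (414, 148) [ 0.6646 -0.155   0.03  ]
turq [ 0.5428 -0.2695  0.086 ] [603.5786  93.3303] (603, 98) [ 0.5352 -0.2585  0.086 ]
J [ 0.6556 -0.0385] len 0.18534931384579578 wid 0.09502596206043436 long axis deg -80.51399568233491
S [ 0.6496 -0.2391] len 0.13126506738483992 wid 0.07091298172663381 long axis deg -79.63886659336866
```

The crops confirm the choices: amber honey jar with a red lid at side (301,260), pinkish jam at (210,180), red-cap spice at (168,170), dark-cap spice at (284,215) and lemon at (251,206). Next I move up over the middle and take a wrist view.

```bash
python3 -m pendant '[{"rz":6.5},{"rz":6.5},{"rz":6.5},{"rz":6.5},{"rz":6.5},{"rz":6.5},{"rz":6.5},{"rz":6.5},{"rz":6.5}]'
python3 -m pendant '[{"dx":-0.037,"dy":0.0165,"dz":-0.009},{"dx":-0.037,"dy":0.0165,"dz":-0.009},{"dx":-0.037,"dy":0.0165,"dz":-0.009},{"dx":-0.037,"dy":0.0165,"dz":-0.009},{"dx":-0.037,"dy":0.0165,"dz":-0.009},{"dx":-0.037,"dy":0.0165,"dz":-0.009},{"dx":-0.037,"dy":0.0165,"dz":-0.009},{"dx":-0.037,"dy":0.0165,"dz":-0.009},{"dx":-0.037,"dy":0.0165,"dz":-0.009},{"dx":-0.037,"dy":0.0165,"dz":-0.009},{"dx":-0.037,"dy":0.0165,"dz":-0.009},{"dx":-0.037,"dy":0.0165,"dz":-0.009}]'
python3 -m pendant '[{},{},{}]'
python3 - <<'E'
from h import *
import cv2,pickle
s=manip.get_state(); d=manip.get_image("wrist"); pickle.dump((s,d),open("w1.pkl","wb"))
a=cv2.resize(d["frame"][:,:,::-1],(800,600),interpolation=cv2.INTER_CUBIC); cv2.imwrite("pics/w1.png",a)
E
```

```text
invalid input
invalid input
invalid input
```

View pics/w1.png

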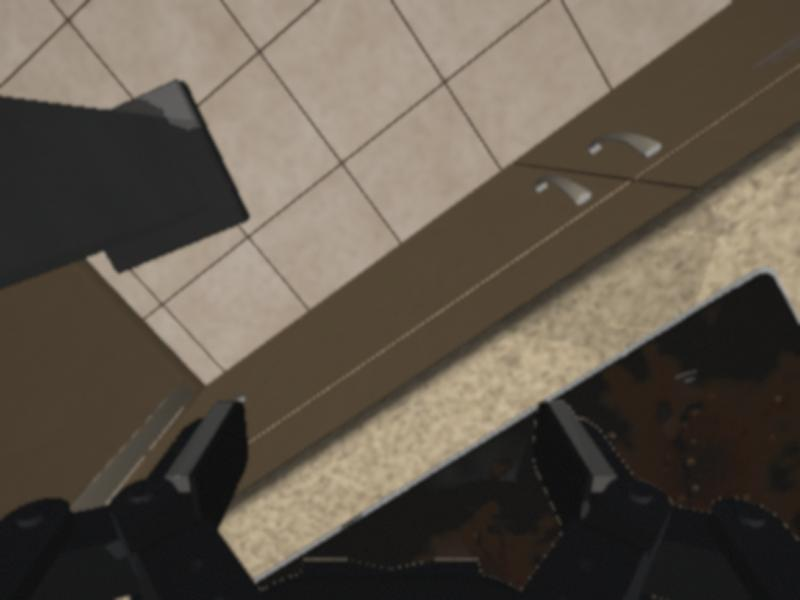

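```bash
python3 -m pendant '[{"dx":0,"dy":0,"dz":0,"rx":0,"ry":0,"rz":6.5,"hand":0.085}]'; python3 -m pendant '[{"dx":0,"dy":0,"dz":0,"rx":0,"ry":0,"rz":6.5,"hand":0.085}]' 60; python3 -m pendant '[{"rz":6.5,"hand":0.085}]'
```

```text
clock: 0.28
position: [0.2104, 0.5349, 0.231]
ee_rot: [-0.0, 0.243, 0.97, -0.0]
contact_force: [-0.6, 0.1, 0.4]
width: 0.0849
gripper_force: 0.0
clock: 0.37
position: [0.2104, 0.535, 0.231]
ee_rot: [-0.0, 0.299, 0.954, -0.0]
contact_force: [0.3, -1.1, -0.2]
width: 0.0853
gripper_force: 0.0invalid input
```

```bash
python3 -m pendant '[{"dx":0,"dy":0,"dz":0,"rx":0,"ry":0,"rz":6.5,"hand":0.085},{"dx":0,"dy":0,"dz":0,"rx":0,"ry":0,"rz":6.5,"hand":0.085},{"dx":0,"dy":0,"dz":0,"rx":0,"ry":0,"rz":6.5,"hand":0.085},{"dx":0,"dy":0,"dz":0,"rx":0,"ry":0,"rz":6.5,"hand":0.085},{"dx":0,"dy":0,"dz":0,"rx":0,"ry":0,"rz":6.5,"hand":0.085},{"dx":0,"dy":0,"dz":0,"rx":0,"ry":0,"rz":6.5,"hand":0.085},{"dx":0,"dy":0,"dz":0,"rx":0,"ry":0,"rz":6.5,"hand":0.085}]' | head -3
python3 -m pendant '[{"dx":-0.037,"dy":0.0165,"dz":-0.009,"rx":0,"ry":0,"rz":0,"hand":0.085},{"dx":-0.037,"dy":0.0165,"dz":-0.009,"rx":0,"ry":0,"rz":0,"hand":0.085},{"dx":-0.037,"dy":0.0165,"dz":-0.009,"rx":0,"ry":0,"rz":0,"hand":0.085},{"dx":-0.037,"dy":0.0165,"dz":-0.009,"rx":0,"ry":0,"rz":0,"hand":0.085},{"dx":-0.037,"dy":0.0165,"dz":-0.009,"rx":0,"ry":0,"rz":0,"hand":0.085},{"dx":-0.037,"dy":0.0165,"dz":-0.009,"rx":0,"ry":0,"rz":0,"hand":0.085},{"dx":-0.037,"dy":0.0165,"dz":-0.009,"rx":0,"ry":0,"rz":0,"hand":0.085},{"dx":-0.037,"dy":0.0165,"dz":-0.009,"rx":0,"ry":0,"rz":0,"hand":0.085},{"dx":-0.037,"dy":0.0165,"dz":-0.009,"rx":0,"ry":0,"rz":0,"hand":0.085},{"dx":-0.037,"dy":0.0165,"dz":-0.009,"rx":0,"ry":0,"rz":0,"hand":0.085},{"dx":-0.037,"dy":0.0165,"dz":-0.009,"rx":0,"ry":0,"rz":0,"hand":0.085},{"dx":0,"dy":0,"dz":0,"rx":0,"ry":0,"rz":0,"hand":0.085}]'
python3 - <<'E'
from h import *
import cv2,pickle
manip.get_image("side")
s=manip.get_state(); d=manip.get_image("wrist"); pickle.dump((s,d),open("w1.pkl","wb"))
print(s["qd"],s["position"],s["ee_rot"])
a=cv2.resize(d["frame"][:,:,::-1],(800,600),interpolation=cv2.INTER_CUBIC); cv2.imwrite("pics/w1.png",a)
E
```

```text
clock: 0.95
position: [0.2105, 0.535, 0.231]
ee_rot: [0.0, 0.645, 0.764, -0.0]
clock: 1.95
position: [0.465, 0.16, 0.3316]
ee_rot: [0.003, 0.646, 0.764, 0.0]
contact_force: [-0.7, 0.5, 0.3]
width: 0.0848
gripper_force: 0.0
[ 0.06819509 -0.00774109  0.04394556  0.05016255  0.01782623  0.0229463 ] [0.46249784 0.1628626  0.33078918] [9.80378230e-04 6.45035779e-01 7.64151650e-01 3.71260135e-04]
```

View pics/w1.png

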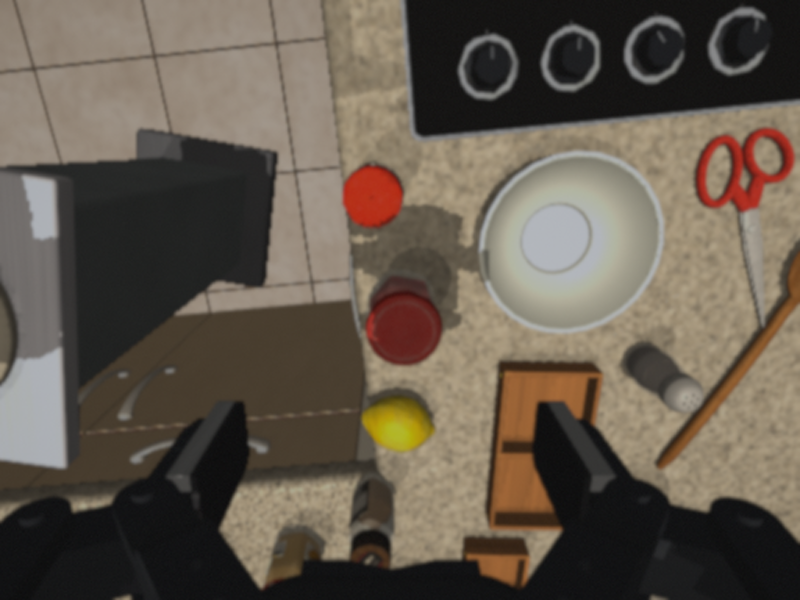

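The wrist view (800x600 px) shows the wide spice cap at (373,196), jam lid at (404,327), lemon at (398,422), bowl at (572,241), and big tray corners at (500,362), (602,365) and (489,527).

```bash
python3 - <<'E'
from h import *
import pickle
np.set_printoptions(precision=4,suppress=True)
s,d=pickle.load(open("w1.pkl","rb")); k=1.5625
for n,u,v,z in [("wide",373,196,.108),("jam",404,327,.086),("lemon",398,422,.028),("lemA",362,410,.028),("lemB",434,430,.028),("bowl",572,241,.05),("bowlfloor",556,237,.005),("J1",602,365,.03),("J4",500,362,.03),("J3",489,527,.03),("shak",682,392,.09),("slimtop",370,556,.105)]:
    print(n,wback(d,s,u/k,v/k,z))
E
```

```text
wide [0.4415 0.2056 0.108 ]
jam [0.4833 0.1025 0.086 ]
lemon [ 0.5008 -0.0208  0.028 ]
lemA [ 0.4626 -0.0134  0.028 ]
lemB [ 0.5387 -0.0239  0.028 ]
bowl [0.6149 0.1911 0.05  ]
bowlfloor [0.6166 0.1869 0.005 ]
J1 [0.6857 0.0759 0.03  ]
J4 [0.5869 0.0623 0.03  ]
J3 [ 0.6215 -0.1319  0.03  ]
shak [0.7288 0.0854 0.09  ]
slimtop [ 0.4904 -0.1195  0.105 ]
```

```bash
python3 -m pendant '[{"dx":-0.0313,"dy":0.0012,"dz":0.01,"rx":0,"ry":0,"rz":0,"hand":0.085},{"dx":-0.0313,"dy":0.0012,"dz":0.01,"rx":0,"ry":0,"rz":0,"hand":0.085},{"dx":-0.0313,"dy":0.0012,"dz":0.01,"rx":0,"ry":0,"rz":0,"hand":0.085},{"dx":-0.0313,"dy":0.0012,"dz":0.01,"rx":0,"ry":0,"rz":0,"hand":0.085},{"dx":-0.0313,"dy":0.0012,"dz":0.01,"rx":0,"ry":0,"rz":0,"hand":0.085},{"dx":-0.0313,"dy":0.0012,"dz":0.01,"rx":0,"ry":0,"rz":0,"hand":0.085}]' | head -2
python3 -m pendant '[{"dx":0,"dy":0,"dz":0.01,"rx":0,"ry":0,"rz":-7.1,"hand":0.085},{"dx":0,"dy":0,"dz":0.01,"rx":0,"ry":0,"rz":-7.1,"hand":0.085},{"dx":0,"dy":0,"dz":0.01,"rx":0,"ry":0,"rz":-7.1,"hand":0.085},{"dx":0,"dy":0,"dz":0.01,"rx":0,"ry":0,"rz":-7.1,"hand":0.085},{"dx":0,"dy":0,"dz":0.01,"rx":0,"ry":0,"rz":-7.1,"hand":0.085},{"dx":0,"dy":0,"dz":0.01,"rx":0,"ry":0,"rz":-7.1,"hand":0.085},{"dx":0,"dy":0,"dz":0.01,"rx":0,"ry":0,"rz":-7.1,"hand":0.085},{"dx":0,"dy":0,"dz":0.01,"rx":0,"ry":0,"rz":-7.1,"hand":0.085},{"dx":0,"dy":0,"dz":0.01,"rx":0,"ry":0,"rz":-7.1,"hand":0.085},{"dx":0,"dy":0,"dz":0.01,"rx":0,"ry":0,"rz":-7.1,"hand":0.085},{"dx":0,"dy":0,"dz":0,"rx":0,"ry":0,"rz":0,"hand":0.085},{"dx":0,"dy":0,"dz":0,"rx":0,"ry":0,"rz":0,"hand":0.085}]'
python3 - <<'E'
from h import *
import cv2,pickle
s=manip.get_state(); d=manip.get_image("wrist"); pickle.dump((s,d),open("w2.pkl","wb"))
print(s["position"],s["ee_rot"])
a=cv2.resize(d["frame"][:,:,::-1],(800,600),interpolation=cv2.INTER_CUBIC); cv2.imwrite("pics/w2.png",a)
E
```

```text
clock: 2.55
position: [0.4992, -0.0172, 0.2695]
clock: 3.55
position: [0.499, -0.0163, 0.1698]
ee_rot: [-0.001, 0.079, 0.997, 0.0]
contact_force: [-0.4, 0.3, 0.9]
width: 0.0852
gripper_force: 0.0
[ 0.49900191 -0.01626593  0.1697544 ] [-9.91453577e-04  7.88708708e-02  9.96884288e-01  3.45457219e-04]
```

View pics/w2.png

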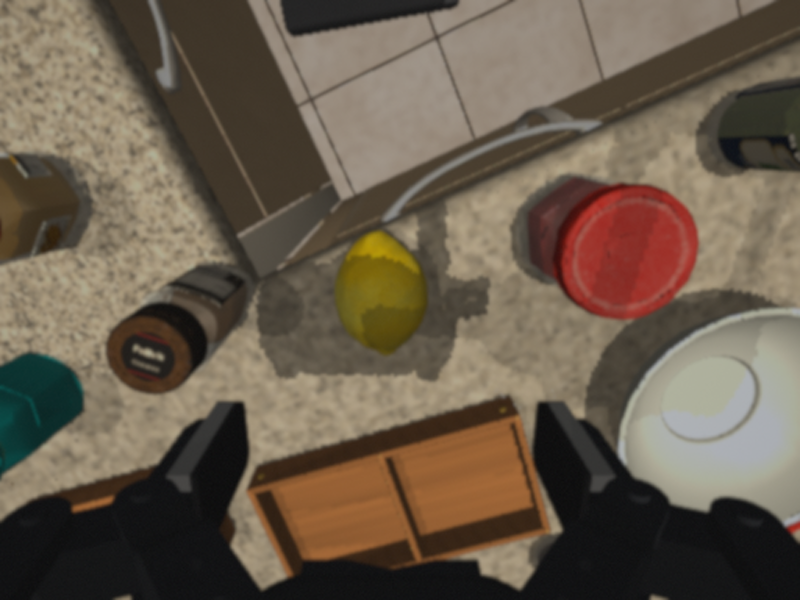

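The wrist view shows the lemon at (381,295), between the fingers and nearly vertical in the image. The jam lid is at (630,250), slim cap at (152,352), and tray near rim corners at (250,488) and (518,412).

```bash
cat >> h.py <<'E'
def locate(f,L,k=1.5625):
    import pickle
    s,d=pickle.load(open(f,"rb"));np.set_printoptions(precision=4,suppress=True)
    r=rot(s["ee_rot"]); print("tcp",s["position"],"tool y deg",np.degrees(np.arctan2(*r.apply([0,1,0])[1::-1])))
    for n,u,v,z in L:
        P=wback(d,s,u/k,v/k,z); print(n,P,"tool shift",r.inv().apply(P-s["position"])[:2])
E
python3 -c "
from h import *
locate('w2.pkl',[('lemon',381,295,.028),('lemA',374,233,.028),('lemB',387,355,.028),('jam',630,250,.086),('slim',152,352,.105),('J4',514,402,.03),('J3',250,488,.03)])"
```

```text
tcp [ 0.499  -0.0163  0.1698] tool y deg 80.95263139399528
lemon [ 0.5013 -0.0217  0.028 ] tool shift [-0.0035 -0.0051]
lemA [ 0.4641 -0.0196  0.028 ] tool shift [ 0.0336 -0.0089]
lemB [ 0.5402 -0.0244  0.028 ] tool shift [-0.0422 -0.0016]
jam [0.4814 0.0991 0.086 ] tool shift [0.0354 0.1111]
slim [ 0.4894 -0.1232  0.105 ] tool shift [-0.0074 -0.1072]
J4 [0.5841 0.0504 0.03  ] tool shift [-0.0738  0.0791]
J3 [ 0.621  -0.1312  0.03  ] tool shift [-0.1388 -0.0944]
```

```bash
python3 -m pendant '[{"dx":-0.003,"dy":-0.005,"dz":0.02,"rx":0,"ry":0,"rz":-5,"hand":0.085},{"dx":0,"dy":0,"dz":0.035,"rx":0,"ry":0,"rz":0,"hand":0.085},{"dx":0,"dy":0,"dz":0.035,"rx":0,"ry":0,"rz":0,"hand":0.085},{"dx":0,"dy":0,"dz":0.035,"rx":0,"ry":0,"rz":0,"hand":0.085},{"dx":0,"dy":0,"dz":0.024,"rx":0,"ry":0,"rz":0,"hand":0.085},{"dx":0,"dy":0,"dz":0.012,"rx":0,"ry":0,"rz":0,"hand":0.085},{"dx":0,"dy":0,"dz":0,"rx":0,"ry":0,"rz":0,"hand":0.085}]' 40
python3 -m pendant '[{"dx":0,"dy":0,"dz":0,"rx":0,"ry":0,"rz":0,"hand":0.045},{"dx":0,"dy":0,"dz":0,"rx":0,"ry":0,"rz":0,"hand":0.045},{"dx":0,"dy":0,"dz":0,"rx":0,"ry":0,"rz":0,"hand":0.045},{"dx":0,"dy":0,"dz":0,"rx":0,"ry":0,"rz":0,"hand":0.045},{"dx":0,"dy":0,"dz":0,"rx":0,"ry":0,"rz":0,"hand":0.045},{"dx":0,"dy":0,"dz":0,"rx":0,"ry":0,"rz":0,"hand":0.045}]' 40
```

```text
clock: 4.18
position: [0.5003, -0.0224, 0.0072]
ee_rot: [-0.003, 0.036, 0.999, 0.0]
contact_force: [-0.7, 1.1, -0.6]
width: 0.0851
gripper_force: 0.0
clock: 4.68
position: [0.5036, -0.0233, 0.0114]
ee_rot: [0.002, 0.035, 0.999, -0.0]
contact_force: [-1.1, -0.0, 5.7]
width: 0.0524
gripper_force: 41.1
```

```bash
python3 -m pendant '[{"dx":0,"dy":0,"dz":-0.04,"rx":0,"ry":0,"rz":0,"hand":0.045},{"dx":0,"dy":0,"dz":-0.04,"rx":0,"ry":0,"rz":0,"hand":0.045},{"dx":0,"dy":0,"dz":-0.04,"rx":0,"ry":0,"rz":0,"hand":0.045},{"dx":-0.0162,"dy":0.0366,"dz":0,"rx":0,"ry":0,"rz":0,"hand":0.045},{"dx":-0.0162,"dy":0.0366,"dz":0,"rx":0,"ry":0,"rz":0,"hand":0.045},{"dx":-0.0162,"dy":0.0366,"dz":0,"rx":0,"ry":0,"rz":0,"hand":0.045},{"dx":-0.0162,"dy":0.0366,"dz":0,"rx":0,"ry":0,"rz":0,"hand":0.045},{"dx":-0.0162,"dy":0.0366,"dz":0,"rx":0,"ry":0,"rz":0,"hand":0.045},{"dx":-0.0162,"dy":0.0366,"dz":0,"rx":0,"ry":0,"rz":0,"hand":0.045},{"dx":0,"dy":0,"dz":0.03,"rx":0,"ry":0,"rz":0,"hand":0.045},{"dx":0,"dy":0,"dz":0.03,"rx":0,"ry":0,"rz":0,"hand":0.045},{"dx":0,"dy":0,"dz":0.025,"rx":0,"ry":0,"rz":0,"hand":0.045}]'
python3 -m pendant '[{"dx":0,"dy":0,"dz":0,"rx":0,"ry":0,"rz":0,"hand":0.045},{"dx":0,"dy":0,"dz":0.003,"rx":0,"ry":0,"rz":0,"hand":0.045},{"dx":0,"dy":0,"dz":0.003,"rx":0,"ry":0,"rz":0,"hand":0.045},{"dx":0,"dy":0,"dz":0.003,"rx":0,"ry":0,"rz":0,"hand":0.045}]'
```

```text
clock: 5.68
position: [0.6144, 0.1904, 0.0439]
ee_rot: [0.001, 0.034, 0.999, 0.0]
contact_force: [-0.8, 0.6, -1.4]
width: 0.0525
gripper_force: 42.8
clock: 6.02
position: [0.616, 0.1893, 0.0375]
ee_rot: [0.002, 0.035, 0.999, 0.001]
contact_force: [0.2, 0.0, -1.1]
width: 0.0525
gripper_force: 42.8
```

```bash
for i in 1 2 3; do python3 -m pendant '[{"dx":0,"dy":0,"dz":0.003,"rx":0,"ry":0,"rz":0,"hand":0.045},{"dx":0,"dy":0,"dz":0.002,"rx":0,"ry":0,"rz":0,"hand":0.045},{"dx":0,"dy":0,"dz":0,"rx":0,"ry":0,"rz":0,"hand":0.045}]' | grep -E "posi|contact"; done
```

```text
position: [0.6144, 0.1891, 0.0307]
contact_force: [-0.3, 0.3, -0.9]
position: [0.6139, 0.1891, 0.0249]
contact_force: [-0.1, -0.9, -1.2]
position: [0.6139, 0.1891, 0.0197]
contact_force: [-0.1, -0.1, -0.8]
```

```bash
python3 -m pendant '[{"dx":0,"dy":0,"dz":0.002,"rx":0,"ry":0,"rz":0,"hand":0.045},{"dx":0,"dy":0,"dz":0.001,"rx":0,"ry":0,"rz":0,"hand":0.045},{"dx":0,"dy":0,"dz":0,"rx":0,"ry":0,"rz":0,"hand":0.062},{"dx":0,"dy":0,"dz":0,"rx":0,"ry":0,"rz":0,"hand":0.062},{"dx":0,"dy":0,"dz":0,"rx":0,"ry":0,"rz":0,"hand":0.062}]' 
python3 -m pendant '[{"dx":0,"dy":0,"dz":-0.01,"rx":0,"ry":0,"rz":0,"hand":0.062},{"dx":0,"dy":0,"dz":-0.03,"rx":0,"ry":0,"rz":0,"hand":0.075},{"dx":0,"dy":0,"dz":-0.04,"rx":0,"ry":0,"rz":0,"hand":0.085},{"dx":0,"dy":0,"dz":-0.04,"rx":0,"ry":0,"rz":0,"hand":0.085},{"dx":0,"dy":0,"dz":-0.04,"rx":0,"ry":0,"rz":0,"hand":0.085},{"dx":0,"dy":0,"dz":0,"rx":0,"ry":0,"rz":0,"hand":0.085}]'
```

```text
clock: 7.18
position: [0.6144, 0.1892, 0.0174]
ee_rot: [0.0, 0.035, 0.999, 0.0]
contact_force: [0.5, 0.0, 0.3]
width: 0.0623
gripper_force: 0.0
clock: 7.68
position: [0.6193, 0.1902, 0.1878]
ee_rot: [0.009, 0.035, 0.999, 0.002]
contact_force: [1.0, -0.2, 1.4]
width: 0.085
gripper_force: 0.0
```

```bash
python3 -m pendant '[{"dx":0,"dy":0,"dz":0,"rx":0,"ry":0,"rz":6.9,"hand":0.085},{"dx":0,"dy":0,"dz":0,"rx":0,"ry":0,"rz":6.9,"hand":0.085},{"dx":0,"dy":0,"dz":0,"rx":0,"ry":0,"rz":6.9,"hand":0.085},{"dx":0,"dy":0,"dz":0,"rx":0,"ry":0,"rz":6.9,"hand":0.085},{"dx":0,"dy":0,"dz":0,"rx":0,"ry":0,"rz":6.9,"hand":0.085},{"dx":0,"dy":0,"dz":0,"rx":0,"ry":0,"rz":6.9,"hand":0.085},{"dx":0,"dy":0,"dz":0,"rx":0,"ry":0,"rz":6.9,"hand":0.085},{"dx":0,"dy":0,"dz":0,"rx":0,"ry":0,"rz":6.9,"hand":0.085},{"dx":0,"dy":0,"dz":0,"rx":0,"ry":0,"rz":6.9,"hand":0.085},{"dx":0,"dy":0,"dz":0,"rx":0,"ry":0,"rz":6.9,"hand":0.085},{"dx":0,"dy":0,"dz":0,"rx":0,"ry":0,"rz":6.9,"hand":0.085}]' | head -2
python3 -m pendant '[{"dx":-0.016,"dy":-0.0364,"dz":-0.01,"rx":0,"ry":0,"rz":0,"hand":0.085},{"dx":-0.016,"dy":-0.0364,"dz":-0.01,"rx":0,"ry":0,"rz":0,"hand":0.085},{"dx":-0.016,"dy":-0.0364,"dz":0,"rx":0,"ry":0,"rz":0,"hand":0.085},{"dx":-0.016,"dy":-0.0364,"dz":0,"rx":0,"ry":0,"rz":0,"hand":0.085},{"dx":0,"dy":0,"dz":0,"rx":0,"ry":0,"rz":0,"hand":0.085},{"dx":0,"dy":0,"dz":0,"rx":0,"ry":0,"rz":0,"hand":0.085}]'
python3 - <<'E'
from h import *
import cv2,pickle
s=manip.get_state(); d=manip.get_image("wrist"); pickle.dump((s,d),open("w3.pkl","wb"))
a=cv2.resize(d["frame"][:,:,::-1],(800,600),interpolation=cv2.INTER_CUBIC); cv2.imwrite("pics/w3.png",a)
E
```

```text
clock: 8.6
position: [0.6143, 0.1892, 0.178]
clock: 9.1
position: [0.4804, 0.0998, 0.1982]
ee_rot: [0.0, 0.643, 0.766, 0.0]
contact_force: [0.4, 0.3, 0.4]
width: 0.085
gripper_force: 0.0
```

View pics/w3.png

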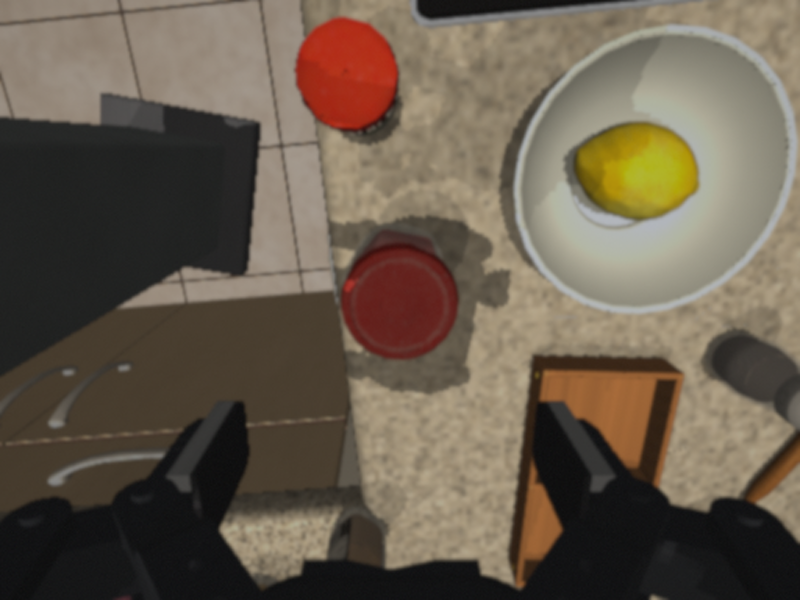

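The lemon lies in the bowl at (637,170). Jam lid is at (401,302), wide cap at (347,75), and jar tray far-left rim corners at (535,373) and (684,376).

```bash
python3 -c "
from h import *
locate('w3.pkl',[('jam',401,302,.086),('wide',347,75,.108),('J4',535,373,.03),('J1',684,376,.03)])
locate('w2.pkl',[('J4',518,412,.03),('J3',250,490,.03)])
locate('w1.pkl',[('J4',502,371,.03),('J1',601,373,.03),('J3',489,527,.03)])
"
```

```text
tcp [0.4804 0.0998 0.1982] tool y deg 10.039103108428844
jam [0.4847 0.1011 0.086 ] tool shift [0.0005 0.0043]
wide [0.4418 0.2038 0.108 ] tool shift [ 0.1091 -0.0199]
J4 [0.5889 0.0499 0.03  ] tool shift [-0.0681  0.0979]
J1 [0.6904 0.0656 0.03  ] tool shift [-0.0704  0.2007]
tcp [ 0.499  -0.0163  0.1698] tool y deg 80.95263139399528
J4 [0.5916 0.0524 0.03  ] tool shift [-0.081   0.0823]
J3 [ 0.6226 -0.1316  0.03  ] tool shift [-0.1404 -0.0945]
tcp [0.4625 0.1629 0.3308] tool y deg 9.663284136119593
J4 [0.5911 0.0533 0.03  ] tool shift [-0.1293  0.1078]
J1 [0.6873 0.0674 0.03  ] tool shift [-0.1315  0.205 ]
J3 [ 0.6215 -0.1319  0.03  ] tool shift [-0.3169  0.1067]
```

```bash
python3 -m pendant '[{"dx":0.001,"dy":0.0035,"dz":0.02,"rx":0,"ry":0,"rz":0,"hand":0.085},{"dx":0,"dy":0,"dz":0.035,"rx":0,"ry":0,"rz":0,"hand":0.085},{"dx":0,"dy":0,"dz":0.025,"rx":0,"ry":0,"rz":0,"hand":0.085},{"dx":0,"dy":0,"dz":0.025,"rx":0,"ry":0,"rz":0,"hand":0.085},{"dx":0,"dy":0,"dz":0.025,"rx":0,"ry":0,"rz":0,"hand":0.085},{"dx":0,"dy":0,"dz":0.02,"rx":0,"ry":0,"rz":0,"hand":0.085},{"dx":0,"dy":0,"dz":0.012,"rx":0,"ry":0,"rz":0,"hand":0.085},{"dx":0,"dy":0,"dz":0,"rx":0,"ry":0,"rz":0,"hand":0.085}]' 
python3 -m pendant '[{"dx":0,"dy":0,"dz":0,"rx":0,"ry":0,"rz":0,"hand":0.055},{"dx":0,"dy":0,"dz":0,"rx":0,"ry":0,"rz":0,"hand":0.055},{"dx":0,"dy":0,"dz":0,"rx":0,"ry":0,"rz":0,"hand":0.055},{"dx":0,"dy":0,"dz":0,"rx":0,"ry":0,"rz":0,"hand":0.055},{"dx":0,"dy":0,"dz":0,"rx":0,"ry":0,"rz":0,"hand":0.055},{"dx":0,"dy":0,"dz":0,"rx":0,"ry":0,"rz":0,"hand":0.055}]' 50
```

```text
clock: 9.82
position: [0.4853, 0.1027, 0.0327]
ee_rot: [-0.002, 0.642, 0.767, -0.001]
contact_force: [0.0, 0.1, -0.2]
width: 0.0851
gripper_force: 0.0
clock: 10.32
position: [0.486, 0.1025, 0.0365]
ee_rot: [0.0, 0.642, 0.767, 0.001]
contact_force: [-2.5, 0.6, 6.2]
width: 0.0643
gripper_force: 54.8
```

```bash
python3 -m pendant '[{"dx":0,"dy":0,"dz":-0.03,"rx":0,"ry":0,"rz":0,"hand":0.055},{"dx":0,"dy":0,"dz":-0.05,"rx":0,"ry":0,"rz":0,"hand":0.055}]' ; python3 -m pendant '[{"dx":0,"dy":0,"dz":-0.04,"rx":0,"ry":0,"rz":0,"hand":0.055},{"dx":0,"dy":0,"dz":-0.04,"rx":0,"ry":0,"rz":0,"hand":0.055},{"dx":-0.0193,"dy":0.0239,"dz":0,"rx":0,"ry":0,"rz":0,"hand":0.055},{"dx":-0.0193,"dy":0.0239,"dz":0,"rx":0,"ry":0,"rz":0,"hand":0.055},{"dx":-0.0193,"dy":0.0239,"dz":0,"rx":0,"ry":0,"rz":0,"hand":0.055},{"dx":-0.0193,"dy":0.0239,"dz":0,"rx":0,"ry":0,"rz":0,"hand":0.055},{"dx":-0.0193,"dy":0.0239,"dz":0,"rx":0,"ry":0,"rz":0,"hand":0.055},{"dx":-0.0193,"dy":0.0239,"dz":0,"rx":0,"ry":0,"rz":0,"hand":0.055},{"dx":0,"dy":0,"dz":0,"rx":0,"ry":0,"rz":0,"hand":0.055},{"dx":0,"dy":0,"dz":0.02,"rx":0,"ry":0,"rz":0,"hand":0.055},{"dx":0,"dy":0,"dz":0,"rx":0,"ry":0,"rz":0,"hand":0.055}]'
python3 - <<'E'
from h import *
import cv2,pickle
s=manip.get_state(); d=manip.get_image("wrist"); pickle.dump((s,d),open("w4.pkl","wb"))
a=cv2.resize(d["frame"][:,:,::-1],(800,600),interpolation=cv2.INTER_CUBIC); cv2.imwrite("pics/w4.png",a)
E
```

```text
clock: 11.23
position: [0.6452, 0.0131, 0.0918]
ee_rot: [-0.002, 0.642, 0.766, -0.002]
contact_force: [-1.8, 1.2, -5.1]
width: 0.0643
gripper_force: 58.7out of range
```

View pics/w4.png

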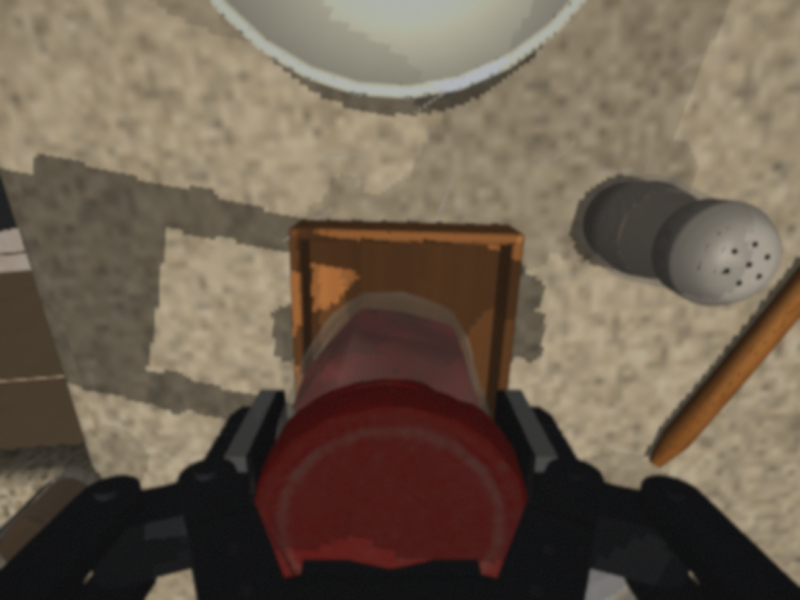

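The jam jar hangs over the bay. The rim's far corners are at (290,230) and (523,232), and the jar axis is at column ~392.

```bash
python3 -c "
from h import *
locate('w4.pkl',[('J4',290,230,.03),('J1',523,232,.03),('jarbottomfar',392,292,.05),('shak',723,250,.09)])
"
```

```text
tcp [0.6452 0.0131 0.0918] tool y deg 10.07280681838797
J4 [0.5945 0.0522 0.03  ] tool shift [ 0.0473 -0.0428]
J1 [0.6891 0.0683 0.03  ] tool shift [0.0466 0.0532]
jarbottomfar [0.6396 0.0392 0.05  ] tool shift [ 0.0266 -0.0007]
shak [0.7311 0.0804 0.09  ] tool shift [0.0512 0.0963]
```

```bash
python3 -m pendant '[{"dx":-0.002,"dy":0.005,"dz":0.01,"rx":0,"ry":0,"rz":0,"hand":0.055},{"dx":0,"dy":0,"dz":0.012,"rx":0,"ry":0,"rz":0,"hand":0.055},{"dx":0,"dy":0,"dz":0.01,"rx":0,"ry":0,"rz":0,"hand":0.055},{"dx":0,"dy":0,"dz":0.006,"rx":0,"ry":0,"rz":0,"hand":0.055},{"dx":0,"dy":0,"dz":0.003,"rx":0,"ry":0,"rz":0,"hand":0.055},{"dx":0,"dy":0,"dz":0,"rx":0,"ry":0,"rz":0,"hand":0.055}]'
for i in 1 2 3; do python3 -m pendant '[{"dx":0,"dy":0,"dz":0.002,"rx":0,"ry":0,"rz":0,"hand":0.055},{"dx":0,"dy":0,"dz":0,"rx":0,"ry":0,"rz":0,"hand":0.055}]' | grep -E "posi|contact"; done
```

```text
clock: 11.78
position: [0.6514, 0.0125, 0.0531]
ee_rot: [-0.001, 0.642, 0.767, -0.001]
contact_force: [-0.7, 0.0, -3.6]
width: 0.0642
gripper_force: 58.7
position: [0.6525, 0.0123, 0.0525]
contact_force: [-0.1, 0.1, -3.9]
position: [0.6524, 0.0123, 0.0505]
contact_force: [0.7, 0.4, -4.9]
position: [0.6521, 0.0123, 0.0482]
contact_force: [-0.1, -0.1, -4.0]
```

```bash
for i in 1 2 3 4; do python3 -m pendant '[{"dx":0,"dy":0,"dz":0.0015,"rx":0,"ry":0,"rz":0,"hand":0.055},{"dx":0,"dy":0,"dz":0,"rx":0,"ry":0,"rz":0,"hand":0.055}]' | grep -E "posi|contact"; done
```

```text
position: [0.6521, 0.0123, 0.0466]
contact_force: [-0.2, 0.5, -3.5]
position: [0.6521, 0.0123, 0.045]
contact_force: [0.2, -0.1, -3.8]
position: [0.6521, 0.0123, 0.0435]
contact_force: [-1.3, 0.3, -3.7]
position: [0.6524, 0.0123, 0.0427]
contact_force: [-1.9, 0.1, -1.7]
```

```bash
python3 -m pendant '[{"dx":0,"dy":0,"dz":0,"rx":0,"ry":0,"rz":0,"hand":0.07},{"dx":0,"dy":0,"dz":0,"rx":0,"ry":0,"rz":0,"hand":0.085},{"dx":0,"dy":0,"dz":0,"rx":0,"ry":0,"rz":0,"hand":0.085},{"dx":0,"dy":0,"dz":0,"rx":0,"ry":0,"rz":0,"hand":0.085},{"dx":0,"dy":0,"dz":-0.01,"rx":0,"ry":0,"rz":0,"hand":0.085},{"dx":0,"dy":0,"dz":-0.03,"rx":0,"ry":0,"rz":0,"hand":0.085},{"dx":0,"dy":0,"dz":-0.04,"rx":0,"ry":0,"rz":0,"hand":0.085},{"dx":0,"dy":0,"dz":-0.04,"rx":0,"ry":0,"rz":0,"hand":0.085},{"dx":0,"dy":0,"dz":-0.04,"rx":0,"ry":0,"rz":0,"hand":0.085},{"dx":0,"dy":0,"dz":0,"rx":0,"ry":0,"rz":0,"hand":0.085}]'
```

```text
clock: 13.78
position: [0.6572, 0.012, 0.2131]
ee_rot: [0.008, 0.642, 0.767, 0.005]
contact_force: [0.8, -0.3, 1.3]
width: 0.0849
gripper_force: 0.0
```

```bash
python3 -m pendant '[{"dx":-0.0191,"dy":-0.0302,"dz":0,"rx":0,"ry":0,"rz":0,"hand":0.085},{"dx":-0.0191,"dy":-0.0302,"dz":0,"rx":0,"ry":0,"rz":0,"hand":0.085},{"dx":-0.0191,"dy":-0.0302,"dz":0,"rx":0,"ry":0,"rz":0,"hand":0.085},{"dx":-0.0191,"dy":-0.0302,"dz":0,"rx":0,"ry":0,"rz":0,"hand":0.085},{"dx":-0.0191,"dy":-0.0302,"dz":0,"rx":0,"ry":0,"rz":0,"hand":0.085},{"dx":-0.0191,"dy":-0.0302,"dz":0,"rx":0,"ry":0,"rz":0,"hand":0.085},{"dx":-0.0191,"dy":-0.0302,"dz":0,"rx":0,"ry":0,"rz":0,"hand":0.085},{"dx":-0.0191,"dy":-0.0302,"dz":0,"rx":0,"ry":0,"rz":0,"hand":0.085},{"dx":-0.0191,"dy":-0.0302,"dz":0,"rx":0,"ry":0,"rz":0,"hand":0.085},{"dx":0,"dy":0,"dz":0,"rx":0,"ry":0,"rz":0,"hand":0.085},{"dx":0,"dy":0,"dz":0,"rx":0,"ry":0,"rz":0,"hand":0.085},{"dx":0,"dy":0,"dz":0,"rx":0,"ry":0,"rz":0,"hand":0.085}]'
python3 - <<'E'
from h import *
import cv2,pickle
s=manip.get_state(); d=manip.get_image("wrist"); pickle.dump((s,d),open("w5.pkl","wb"))
a=cv2.resize(d["frame"][:,:,::-1],(800,600),interpolation=cv2.INTER_CUBIC); cv2.imwrite("pics/w5.png",a)
E
```

```text
clock: 14.78
position: [0.4154, -0.2047, 0.2029]
ee_rot: [0.001, 0.642, 0.766, 0.001]
contact_force: [-0.2, 0.0, 0.3]
width: 0.0855
gripper_force: 0.0
```

View pics/w5.png

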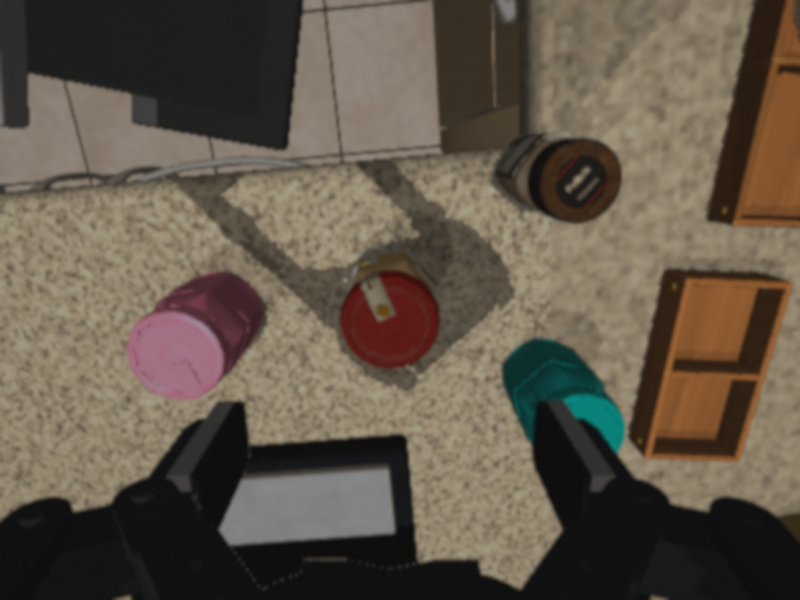

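The wrist view shows the honey lid at (390,317), slim cap top at (582,178), and spice tray rim corners at (686,278), (790,283), (741,460) and (645,457). The pink and turquoise jars stand clear to either side.

```bash
python3 -c "
from h import *
locate('w5.pkl',[('honey',390,317,.086),('slim',582,178,.105),('turq',593,425,.086),('pink',177,355,.086),('S4',686,278,.03),('S1',790,283,.03),('S2',741,460,.03),('S3',645,457,.03),('J3',735,222,.03)])
"
```

```text
tcp [ 0.4154 -0.2047  0.2029] tool y deg 10.071313434675314
honey [ 0.4158 -0.2145  0.086 ] tool shift [-0.0096 -0.0016]
slim [ 0.4913 -0.1243  0.105 ] tool shift [0.0659 0.0885]
turq [ 0.5466 -0.2604  0.086 ] tool shift [-0.0777  0.1192]
pink [ 0.301 -0.258  0.086] tool shift [-0.0324 -0.1222]
S4 [ 0.6054 -0.1731  0.03  ] tool shift [-0.0021  0.1922]
S1 [ 0.674  -0.1644  0.03  ] tool shift [-0.0055  0.2613]
S2 [ 0.6953 -0.2987  0.03  ] tool shift [-0.1414  0.2588]
S3 [ 0.6243 -0.3086  0.03  ] tool shift [-0.1388  0.1871]
J3 [ 0.6229 -0.1329  0.03  ] tool shift [0.0345 0.2165]
```

```bash
python3 -m pendant '[{"dx":-0.0096,"dy":-0.0016,"dz":0.02,"rx":0,"ry":0,"rz":0,"hand":0.085},{"dx":0,"dy":0,"dz":0.03,"rx":0,"ry":0,"rz":0,"hand":0.085},{"dx":0,"dy":0,"dz":0.03,"rx":0,"ry":0,"rz":0,"hand":0.085},{"dx":0,"dy":0,"dz":0.03,"rx":0,"ry":0,"rz":0,"hand":0.085},{"dx":0,"dy":0,"dz":0.03,"rx":0,"ry":0,"rz":0,"hand":0.085},{"dx":0,"dy":0,"dz":0.018,"rx":0,"ry":0,"rz":0,"hand":0.085},{"dx":0,"dy":0,"dz":0.01,"rx":0,"ry":0,"rz":0,"hand":0.085},{"dx":0,"dy":0,"dz":0,"rx":0,"ry":0,"rz":0,"hand":0.085}]' 
python3 -m pendant '[{"dx":0,"dy":0,"dz":0,"rx":0,"ry":0,"rz":0,"hand":0.05},{"dx":0,"dy":0,"dz":0,"rx":0,"ry":0,"rz":0,"hand":0.05},{"dx":0,"dy":0,"dz":0,"rx":0,"ry":0,"rz":0,"hand":0.05},{"dx":0,"dy":0,"dz":0,"rx":0,"ry":0,"rz":0,"hand":0.05},{"dx":0,"dy":0,"dz":0,"rx":0,"ry":0,"rz":0,"hand":0.05},{"dx":0,"dy":0,"dz":0,"rx":0,"ry":0,"rz":0,"hand":0.05}]' 50
```

```text
clock: 15.5
position: [0.4147, -0.2123, 0.0319]
ee_rot: [-0.003, 0.641, 0.767, 0.0]
contact_force: [-0.4, 0.0, -0.2]
width: 0.085
gripper_force: 0.0
clock: 16.0
position: [0.4167, -0.2146, 0.0357]
ee_rot: [0.002, 0.642, 0.767, 0.001]
contact_force: [3.5, 3.1, 7.1]
width: 0.0579
gripper_force: 53.2
```

```bash
python3 -m pendant '[{"dx":0,"dy":0,"dz":-0.033,"rx":0,"ry":0,"rz":0,"hand":0.05},{"dx":0,"dy":0,"dz":-0.033,"rx":0,"ry":0,"rz":0,"hand":0.05},{"dx":0,"dy":0,"dz":-0.033,"rx":0,"ry":0,"rz":0,"hand":0.05},{"dx":0,"dy":0,"dz":-0.035,"rx":0,"ry":0,"rz":0,"hand":0.05},{"dx":0,"dy":0,"dz":0,"rx":0,"ry":0,"rz":0,"hand":0.05}]' ; python3 -m pendant '[{"dx":0.0115,"dy":0.0335,"dz":0,"rx":0,"ry":0,"rz":0,"hand":0.05},{"dx":0.0115,"dy":0.0335,"dz":0,"rx":0,"ry":0,"rz":0,"hand":0.05},{"dx":0.0115,"dy":0.0335,"dz":0,"rx":0,"ry":0,"rz":0,"hand":0.05},{"dx":0.0115,"dy":0.0335,"dz":0,"rx":0,"ry":0,"rz":0,"hand":0.05},{"dx":0.0115,"dy":0.0335,"dz":0,"rx":0,"ry":0,"rz":0,"hand":0.05},{"dx":0.0115,"dy":0.0335,"dz":0,"rx":0,"ry":0,"rz":0,"hand":0.05},{"dx":0.0115,"dy":0.0335,"dz":0,"rx":0,"ry":0,"rz":0,"hand":0.05},{"dx":0.0115,"dy":0.0335,"dz":0,"rx":0,"ry":0,"rz":0,"hand":0.05},{"dx":0,"dy":0,"dz":0.025,"rx":0,"ry":0,"rz":0,"hand":0.05},{"dx":0,"dy":0,"dz":0.025,"rx":0,"ry":0,"rz":0,"hand":0.05},{"dx":0,"dy":0,"dz":0,"rx":0,"ry":0,"rz":0,"hand":0.05},{"dx":0,"dy":0,"dz":0,"rx":0,"ry":0,"rz":0,"hand":0.05}]'
python3 - <<'E'
from h import *
import cv2,pickle
s=manip.get_state(); d=manip.get_image("wrist"); pickle.dump((s,d),open("w6.pkl","wb"))
a=cv2.resize(d["frame"][:,:,::-1],(800,600),interpolation=cv2.INTER_CUBIC); cv2.imwrite("pics/w6.png",a)
E
```

```text
clock: 16.42
position: [0.4183, -0.2171, 0.1747]
ee_rot: [0.007, 0.642, 0.767, 0.0]
contact_force: [2.5, -0.8, -3.8]
width: 0.0581
gripper_force: 56.7
clock: 17.42
position: [0.6603, -0.0763, 0.1153]
ee_rot: [-0.003, 0.642, 0.767, -0.002]
contact_force: [-0.2, -0.8, -3.4]
width: 0.0577
gripper_force: 54.9
```

View pics/w6.png

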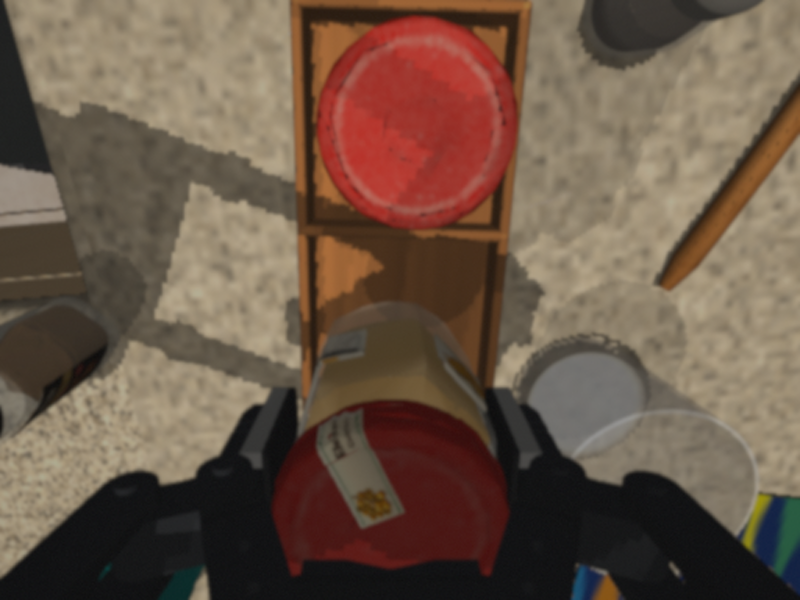

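Jam stands in its bay with its lid at (418,122). The divider is at row ~233 between columns 300 and 510, and the tumbler base is at (585,402).

```bash
python3 -c "
from h import *
locate('w6.pkl',[('divL',300,233,.03),('divR',509,233,.03),('lowL',305,395,.03),('lowR',492,390,.03),('jam',418,122,.092),('tumbBase',585,402,.0),('tumbrim',660,480,.093)])
"
```

```text
tcp [ 0.6603 -0.0763  0.1153] tool y deg 10.139244313391437
divL [ 0.6099 -0.0423  0.03  ] tool shift [ 0.0421 -0.043 ]
divR [ 0.7045 -0.0253  0.03  ] tool shift [0.0422 0.0531]
lowL [ 0.6225 -0.1245  0.03  ] tool shift [-0.041  -0.0451]
lowR [ 0.7158 -0.1046  0.03  ] tool shift [-0.0378  0.0503]
jam [0.6519 0.011  0.092 ] tool shift [0.0874 0.0073]
tumbBase [ 0.7797 -0.1164  0.    ] tool shift [-0.0608  0.1113]
tumbrim [ 0.7703 -0.1013  0.093 ] tool shift [-0.044   0.1041]
```

```bash
python3 -m pendant '[{"dx":-0.0045,"dy":0.004,"dz":0,"rx":0,"ry":0,"rz":0,"hand":0.05},{"dx":0,"dy":0,"dz":0.012,"rx":0,"ry":0,"rz":0,"hand":0.05},{"dx":0,"dy":0,"dz":0.015,"rx":0,"ry":0,"rz":0,"hand":0.05},{"dx":0,"dy":0,"dz":0.015,"rx":0,"ry":0,"rz":0,"hand":0.05},{"dx":0,"dy":0,"dz":0.01,"rx":0,"ry":0,"rz":0,"hand":0.05},{"dx":0,"dy":0,"dz":0.006,"rx":0,"ry":0,"rz":0,"hand":0.05},{"dx":0,"dy":0,"dz":0.003,"rx":0,"ry":0,"rz":0,"hand":0.05},{"dx":0,"dy":0,"dz":0,"rx":0,"ry":0,"rz":0,"hand":0.05}]'
for i in 1 2 3; do python3 -m pendant '[{"dx":0,"dy":0,"dz":0.002,"rx":0,"ry":0,"rz":0,"hand":0.05},{"dx":0,"dy":0,"dz":0,"rx":0,"ry":0,"rz":0,"hand":0.05}]' | grep -E "posi|contact"; done
```

```text
clock: 18.13
position: [0.6674, -0.0806, 0.057]
ee_rot: [-0.0, 0.642, 0.767, 0.0]
contact_force: [1.2, 0.1, -3.2]
width: 0.0579
gripper_force: 54.8
position: [0.6679, -0.0806, 0.0559]
contact_force: [0.2, 0.6, -4.2]
position: [0.6676, -0.0805, 0.0535]
contact_force: [0.8, 0.7, -4.1]
position: [0.6673, -0.0804, 0.0511]
contact_force: [0.1, -0.5, -4.0]
```

```bash
for i in 1 2 3 4 5; do python3 -m pendant '[{"dx":0,"dy":0,"dz":0.0016,"rx":0,"ry":0,"rz":0,"hand":0.05},{"dx":0,"dy":0,"dz":0,"rx":0,"ry":0,"rz":0,"hand":0.05}]' | grep -E "posi|contact"; done
```

```text
position: [0.6672, -0.0804, 0.0494]
contact_force: [-0.1, -0.1, -3.6]
position: [0.6672, -0.0804, 0.0478]
contact_force: [0.2, 0.0, -3.9]
position: [0.6672, -0.0804, 0.0462]
contact_force: [0.3, 0.1, -4.4]
position: [0.6672, -0.0805, 0.0446]
contact_force: [0.7, 0.7, -3.3]
position: [0.6672, -0.0804, 0.043]
contact_force: [0.5, -0.6, -3.9]
```

```bash
for i in 1 2; do python3 -m pendant '[{"dx":0,"dy":0,"dz":0.001,"rx":0,"ry":0,"rz":0,"hand":0.05},{"dx":0,"dy":0,"dz":0,"rx":0,"ry":0,"rz":0,"hand":0.05}]' | grep -E "posi|contact"; done
python3 -m pendant '[{"dx":0,"dy":0,"dz":0,"rx":0,"ry":0,"rz":0,"hand":0.062},{"dx":0,"dy":0,"dz":0,"rx":0,"ry":0,"rz":0,"hand":0.072},{"dx":0,"dy":0,"dz":0,"rx":0,"ry":0,"rz":0,"hand":0.072},{"dx":0,"dy":0,"dz":0,"rx":0,"ry":0,"rz":0,"hand":0.072},{"dx":0,"dy":0,"dz":-0.01,"rx":0,"ry":0,"rz":0,"hand":0.072},{"dx":0,"dy":0,"dz":-0.03,"rx":0,"ry":0,"rz":0,"hand":0.072},{"dx":0,"dy":0,"dz":-0.04,"rx":0,"ry":0,"rz":0,"hand":0.072},{"dx":0,"dy":0,"dz":-0.04,"rx":0,"ry":0,"rz":0,"hand":0.072},{"dx":0,"dy":0,"dz":-0.04,"rx":0,"ry":0,"rz":0,"hand":0.072},{"dx":0,"dy":0,"dz":0,"rx":0,"ry":0,"rz":0,"hand":0.072}]'
```

```text
position: [0.6673, -0.0805, 0.0421]
contact_force: [-0.3, 0.8, -4.6]
position: [0.6675, -0.0806, 0.0419]
contact_force: [-2.1, -0.9, -0.7]
clock: 20.63
position: [0.6722, -0.0815, 0.2123]
ee_rot: [0.008, 0.642, 0.767, 0.004]
contact_force: [1.8, -1.4, 1.9]
width: 0.0716
gripper_force: 0.0
```

```bash
python3 -m pendant '[{"dx":-0.002,"dy":-0.0363,"dz":0,"rx":0,"ry":0,"rz":0,"hand":0.085},{"dx":-0.002,"dy":-0.0363,"dz":0,"rx":0,"ry":0,"rz":0,"hand":0.085},{"dx":-0.002,"dy":-0.0363,"dz":0,"rx":0,"ry":0,"rz":0,"hand":0.085},{"dx":-0.002,"dy":-0.0363,"dz":0,"rx":0,"ry":0,"rz":0,"hand":0.085},{"dx":-0.0025,"dy":-0.0363,"dz":0,"rx":0,"ry":0,"rz":0,"hand":0.085},{"dx":0,"dy":0,"dz":0.02,"rx":0,"ry":0,"rz":0,"hand":0.085},{"dx":0,"dy":0,"dz":0.02,"rx":0,"ry":0,"rz":0,"hand":0.085}]'
```

```text
clock: 21.22
position: [0.4898, -0.1235, 0.1632]
ee_rot: [0.002, 0.643, 0.766, 0.001]
contact_force: [1.0, -0.1, 0.1]
width: 0.0848
gripper_force: 0.0
```

```bash
python3 -m pendant '[{"dx":0,"dy":0,"dz":0.02,"rx":0,"ry":0,"rz":0,"hand":0.085},{"dx":0,"dy":0,"dz":0.025,"rx":0,"ry":0,"rz":0,"hand":0.085},{"dx":0,"dy":0,"dz":0.025,"rx":0,"ry":0,"rz":0,"hand":0.085},{"dx":0,"dy":0,"dz":0.025,"rx":0,"ry":0,"rz":0,"hand":0.085},{"dx":0,"dy":0,"dz":0.013,"rx":0,"ry":0,"rz":0,"hand":0.085},{"dx":0,"dy":0,"dz":0,"rx":0,"ry":0,"rz":0,"hand":0.085}]'
python3 -m pendant '[{"dx":0,"dy":0,"dz":0,"rx":0,"ry":0,"rz":0,"hand":0.055},{"dx":0,"dy":0,"dz":0,"rx":0,"ry":0,"rz":0,"hand":0.045},{"dx":0,"dy":0,"dz":0,"rx":0,"ry":0,"rz":0,"hand":0.042},{"dx":0,"dy":0,"dz":0,"rx":0,"ry":0,"rz":0,"hand":0.03},{"dx":0,"dy":0,"dz":0,"rx":0,"ry":0,"rz":0,"hand":0.03},{"dx":0,"dy":0,"dz":0,"rx":0,"ry":0,"rz":0,"hand":0.03},{"dx":0,"dy":0,"dz":0,"rx":0,"ry":0,"rz":0,"hand":0.03},{"dx":0,"dy":0,"dz":0,"rx":0,"ry":0,"rz":0,"hand":0.03}]' 30
```

```text
clock: 21.72
position: [0.4885, -0.1219, 0.0511]
ee_rot: [-0.003, 0.642, 0.767, -0.001]
contact_force: [-1.1, 0.8, -0.1]
width: 0.0849
gripper_force: 0.0
clock: 22.38
position: [0.4919, -0.1232, 0.055]
ee_rot: [0.002, 0.642, 0.767, 0.001]
contact_force: [-0.6, 0.3, 6.3]
width: 0.0453
gripper_force: 30.2
```

```bash
python3 -m pendant '[{"dx":0,"dy":0,"dz":0,"rx":0,"ry":0,"rz":0,"hand":0.03},{"dx":0,"dy":0,"dz":0,"rx":0,"ry":0,"rz":0,"hand":0.03},{"dx":0,"dy":0,"dz":0,"rx":0,"ry":0,"rz":0,"hand":0.03}]'
python3 - <<'E'
from h import *
import cv2,pickle
s=manip.get_state(); d=manip.get_image("wrist"); pickle.dump((s,d),open("w7.pkl","wb"))
a=cv2.resize(d["frame"][:,:,::-1],(533,400),interpolation=cv2.INTER_CUBIC)
b=manip.get_image("scene")["frame"][110:270,220:400,::-1]; b=cv2.resize(b,None,fx=2.5,fy=2.5,interpolation=cv2.INTER_CUBIC)[:400]
# grasp region side by side
c=np.zeros((400,800,3),np.uint8); c[:,:400]=a[:,66:466]; c[:b.shape[0],400:400+min(400,b.shape[1])]=b[:,:400]
cv2.imwrite("pics/w7.png",c)
E
```

```text
clock: 22.63
position: [0.4919, -0.1232, 0.055]
ee_rot: [0.002, 0.642, 0.767, 0.001]
contact_force: [-0.3, 1.5, 6.6]
width: 0.0454
gripper_force: 30.2
```

View pics/w7.png

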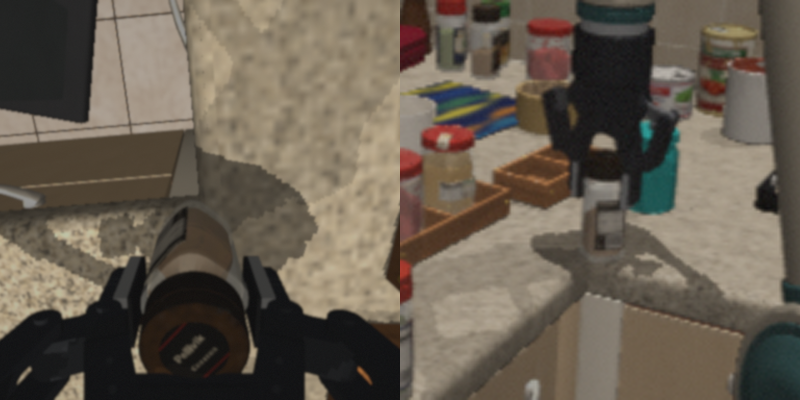

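```bash
python3 -c "
from h import *
np.set_printoptions(precision=3,suppress=True)
for p,z in [((362,283),.02),((340,285),.02),((335,345),.02),((368,258),.35),((380,258),.35),((362,275),.2)]: print(p,z,back('side',*p,z))
locate('w5.pkl',[('traycorner',405,437,.03),('left',240,450,.03)])
"
```

```text
(362, 283) 0.02 [ 0.468 -0.376  0.02 ]
(340, 285) 0.02 [ 0.435 -0.33   0.02 ]
(335, 345) 0.02 [ 0.299 -0.384  0.02 ]
(368, 258) 0.35 [ 0.391 -0.347  0.35 ]
(380, 258) 0.35 [ 0.402 -0.365  0.35 ]
(362, 275) 0.2 [ 0.416 -0.358  0.2  ]
tcp [ 0.4154 -0.2047  0.2029] tool y deg 10.071313434675314
traycorner [ 0.4462 -0.3229  0.03  ] tool shift [-0.1216  0.0093]
left [ 0.3287 -0.3548  0.03  ] tool shift [-0.1326 -0.112 ]
```

The scene half shows the slim jar upright between the fingers at (605,215), with honey and jam standing in the tray at (450,170). I carry the slim jar to the spice tray.

```bash
python3 -m pendant '[{"dx":0,"dy":0,"dz":-0.03,"rx":0,"ry":0,"rz":0,"hand":0.03},{"dx":0,"dy":0,"dz":-0.035,"rx":0,"ry":0,"rz":0,"hand":0.03},{"dx":0,"dy":0,"dz":-0.035,"rx":0,"ry":0,"rz":0,"hand":0.03},{"dx":-0.0251,"dy":0.0198,"dz":0,"rx":0,"ry":0,"rz":0,"hand":0.03},{"dx":-0.0251,"dy":0.0198,"dz":0,"rx":0,"ry":0,"rz":0,"hand":0.03},{"dx":-0.0251,"dy":0.0198,"dz":0,"rx":0,"ry":0,"rz":0,"hand":0.03},{"dx":-0.0251,"dy":0.0198,"dz":0,"rx":0,"ry":0,"rz":0,"hand":0.03},{"dx":-0.0251,"dy":0.0198,"dz":0,"rx":0,"ry":0,"rz":0,"hand":0.03},{"dx":-0.0251,"dy":0.0198,"dz":0,"rx":0,"ry":0,"rz":0,"hand":0.03},{"dx":-0.0251,"dy":0.0198,"dz":0,"rx":0,"ry":0,"rz":0,"hand":0.03},{"dx":0,"dy":0,"dz":0.03,"rx":0,"ry":0,"rz":0,"hand":0.03}]'
python3 -m pendant '[{"dx":0,"dy":0,"dz":0.01,"rx":0,"ry":0,"rz":0,"hand":0.03},{"dx":0,"dy":0,"dz":0,"rx":0,"ry":0,"rz":0,"hand":0.03},{"dx":0,"dy":0,"dz":0,"rx":0,"ry":0,"rz":0,"hand":0.03}]'
python3 - <<'E'
from h import *
import cv2,pickle
s=manip.get_state(); d=manip.get_image("wrist"); pickle.dump((s,d),open("w8.pkl","wb"))
a=cv2.resize(d["frame"][:,:,::-1],(800,600),interpolation=cv2.INTER_CUBIC); cv2.imwrite("pics/w8.png",a)
E
```

```text
clock: 23.65
position: [0.6672, -0.2788, 0.1296]
ee_rot: [0.011, 0.643, 0.766, 0.002]
contact_force: [2.4, -0.5, 0.4]
width: 0.0453
gripper_force: 31.8
clock: 23.9
position: [0.6566, -0.2704, 0.1124]
ee_rot: [-0.002, 0.642, 0.767, -0.0]
contact_force: [0.5, 0.4, -1.0]
width: 0.0453
gripper_force: 31.7
```

View pics/w8.png

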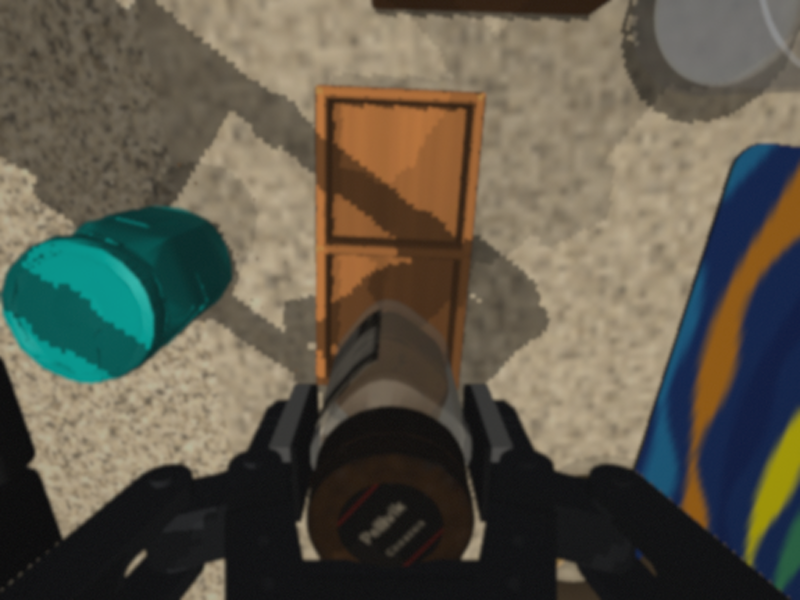

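Slim hangs over the second bay. The tray's far rim corners are at (317,91) and (484,96), and the divider ends are at (318,246) and (471,250).

```bash
python3 -c "
from h import *
locate('w8.pkl',[('tl',317,91,.03),('tr',484,96,.03),('divL',318,246,.03),('divR',472,250,.03),('lowL',318,380,.03),('lowR',460,380,.03),('jarbottom far',393,303,.066)])
"
```

```text
tcp [ 0.6566 -0.2704  0.1124] tool y deg 10.140660513519732
tl [ 0.6069 -0.1754  0.03  ] tool shift [ 0.102 -0.032]
tr [ 0.676 -0.165  0.03 ] tool shift [0.1001 0.0378]
divL [ 0.616  -0.2402  0.03  ] tool shift [ 0.0366 -0.0345]
divR [ 0.6858 -0.2296  0.03  ] tool shift [0.0348 0.0361]
lowL [ 0.6249 -0.3074  0.03  ] tool shift [-0.031  -0.0375]
lowR [ 0.6947 -0.2948  0.03  ] tool shift [-0.0309  0.0334]
jarbottom far [ 0.6526 -0.25    0.066 ] tool shift [ 0.0207 -0.0003]
```

```bash
python3 -m pendant '[{"dx":0,"dy":0,"dz":0.012,"rx":0,"ry":0,"rz":0,"hand":0.03},{"dx":0,"dy":0,"dz":0.012,"rx":0,"ry":0,"rz":0,"hand":0.03},{"dx":0,"dy":0,"dz":0.008,"rx":0,"ry":0,"rz":0,"hand":0.03},{"dx":0,"dy":0,"dz":0.005,"rx":0,"ry":0,"rz":0,"hand":0.03},{"dx":0,"dy":0,"dz":0,"rx":0,"ry":0,"rz":0,"hand":0.03}]' | grep -E "posi|contact"
for i in 1 2 3 4; do python3 -m pendant '[{"dx":0,"dy":0,"dz":0.0015,"rx":0,"ry":0,"rz":0,"hand":0.03},{"dx":0,"dy":0,"dz":0,"rx":0,"ry":0,"rz":0,"hand":0.03}]' | grep -E "posi|contact"; done
```

```text
position: [0.6567, -0.2706, 0.0743]
contact_force: [-0.0, 0.3, -1.6]
position: [0.658, -0.2714, 0.0747]
contact_force: [-0.1, -0.1, -1.4]
position: [0.6581, -0.2714, 0.0735]
contact_force: [-0.4, 0.3, -3.3]
position: [0.6579, -0.2713, 0.0718]
contact_force: [-0.6, -0.2, -1.1]
position: [0.6578, -0.2713, 0.0701]
contact_force: [-0.0, 0.3, -1.9]
```

```bash
for i in 1 2 3 4 5 6; do python3 -m pendant '[{"dx":0,"dy":0,"dz":0.0015,"rx":0,"ry":0,"rz":0,"hand":0.03},{"dx":0,"dy":0,"dz":0,"rx":0,"ry":0,"rz":0,"hand":0.03}]' | grep -E "posi|contact"; done
```

```text
position: [0.6578, -0.2712, 0.0685]
contact_force: [0.9, -0.2, -1.9]
position: [0.6578, -0.2712, 0.067]
contact_force: [0.3, 0.3, -1.0]
position: [0.6578, -0.2712, 0.0655]
contact_force: [0.7, 0.5, -0.3]
position: [0.6578, -0.2713, 0.064]
contact_force: [0.1, -0.7, -1.1]
position: [0.6577, -0.2713, 0.0625]
contact_force: [0.2, 0.1, -0.9]
position: [0.6579, -0.2713, 0.0611]
contact_force: [0.8, 0.0, -0.3]
```

```bash
python3 -m pendant '[{"dx":0,"dy":0,"dz":0.0006,"rx":0,"ry":0,"rz":0,"hand":0.03},{"dx":0,"dy":0,"dz":0,"rx":0,"ry":0,"rz":0,"hand":0.05},{"dx":0,"dy":0,"dz":0,"rx":0,"ry":0,"rz":0,"hand":0.062},{"dx":0,"dy":0,"dz":0,"rx":0,"ry":0,"rz":0,"hand":0.062},{"dx":0,"dy":0,"dz":0,"rx":0,"ry":0,"rz":0,"hand":0.062},{"dx":0,"dy":0,"dz":-0.01,"rx":0,"ry":0,"rz":0,"hand":0.062},{"dx":0,"dy":0,"dz":-0.03,"rx":0,"ry":0,"rz":0,"hand":0.062},{"dx":0,"dy":0,"dz":-0.04,"rx":0,"ry":0,"rz":0,"hand":0.062},{"dx":0,"dy":0,"dz":-0.04,"rx":0,"ry":0,"rz":0,"hand":0.062},{"dx":0,"dy":0,"dz":0,"rx":0,"ry":0,"rz":0,"hand":0.062}]'
python3 -m pendant '[{"dx":0.0389,"dy":-0.01,"dz":0,"rx":0,"ry":0,"rz":0,"hand":0.085},{"dx":0.0389,"dy":-0.01,"dz":0,"rx":0,"ry":0,"rz":0,"hand":0.085},{"dx":0.0389,"dy":-0.01,"dz":0,"rx":0,"ry":0,"rz":0,"hand":0.085},{"dx":0.0389,"dy":-0.01,"dz":0,"rx":0,"ry":0,"rz":0,"hand":0.085},{"dx":0.0389,"dy":-0.01,"dz":0,"rx":0,"ry":0,"rz":0,"hand":0.085},{"dx":0.0389,"dy":-0.01,"dz":0,"rx":0,"ry":0,"rz":0,"hand":0.085},{"dx":0.0389,"dy":-0.01,"dz":0,"rx":0,"ry":0,"rz":0,"hand":0.085},{"dx":0.0389,"dy":-0.01,"dz":0,"rx":0,"ry":0,"rz":0,"hand":0.085},{"dx":0.0389,"dy":-0.01,"dz":0,"rx":0,"ry":0,"rz":0,"hand":0.085},{"dx":0.0389,"dy":-0.01,"dz":0,"rx":0,"ry":0,"rz":0,"hand":0.085},{"dx":0.0389,"dy":-0.01,"dz":0,"rx":0,"ry":0,"rz":0,"hand":0.085},{"dx":0.0389,"dy":-0.01,"dz":0,"rx":0,"ry":0,"rz":0,"hand":0.085}]' | grep posi
python3 -m pendant '[{"dx":0.0389,"dy":-0.01,"dz":0,"rx":0,"ry":0,"rz":0,"hand":0.085},{"dx":0,"dy":0,"dz":0,"rx":0,"ry":0,"rz":0,"hand":0.085},{"dx":0,"dy":0,"dz":0,"rx":0,"ry":0,"rz":0,"hand":0.085},{"dx":0,"dy":0,"dz":0,"rx":0,"ry":0,"rz":0,"hand":0.085}]'
python3 - <<'E'
from h import *
import cv2,pickle
s=manip.get_state(); d=manip.get_image("wrist"); pickle.dump((s,d),open("w9.pkl","wb"))
h=cv2.cvtColor(d["frame"],cv2.COLOR_RGB2HSV); m=(((h[...,0]<6)|(h[...,0]>174))&(h[...,1]>190)&(h[...,2]>90)).astype(np.uint8)
n,l,st,c=cv2.connectedComponentsWithStats(m)
for i in range(1,n):
    if st[i,4]>300: print(st[i],c[i]); r=rot(s["ee_rot"]); P=wback(d,s,*c[i],.108); print(P,r.inv().apply(P-s["position"]))
E
```

```text
clock: 26.87
position: [0.6624, -0.2736, 0.1916]
ee_rot: [0.009, 0.642, 0.767, 0.002]
contact_force: [1.2, -0.9, 1.3]
width: 0.062
gripper_force: 0.0
position: [0.4568, 0.1687, 0.1817]
clock: 28.2
position: [0.4414, 0.2035, 0.1813]
ee_rot: [0.001, 0.641, 0.767, 0.0]
contact_force: [0.2, 0.2, 0.2]
width: 0.0849
gripper_force: 0.0
[ 223  180   57   55 2448] [251.31168301 207.02410131]
[0.44078052 0.20572816 0.108     ] [ 0.00230167 -0.00030749  0.07329293]
```

```bash
python3 -m pendant '[{"dx":0.002,"dy":0,"dz":0.02,"rx":0,"ry":0,"rz":0,"hand":0.085},{"dx":0,"dy":0,"dz":0.025,"rx":0,"ry":0,"rz":0,"hand":0.085},{"dx":0,"dy":0,"dz":0.025,"rx":0,"ry":0,"rz":0,"hand":0.085},{"dx":0,"dy":0,"dz":0.025,"rx":0,"ry":0,"rz":0,"hand":0.085},{"dx":0,"dy":0,"dz":0.02,"rx":0,"ry":0,"rz":0,"hand":0.085},{"dx":0,"dy":0,"dz":0.011,"rx":0,"ry":0,"rz":0,"hand":0.085},{"dx":0,"dy":0,"dz":0,"rx":0,"ry":0,"rz":0,"hand":0.085}]'
python3 -m pendant '[{"dx":0,"dy":0,"dz":0,"rx":0,"ry":0,"rz":0,"hand":0.06},{"dx":0,"dy":0,"dz":0,"rx":0,"ry":0,"rz":0,"hand":0.05},{"dx":0,"dy":0,"dz":0,"rx":0,"ry":0,"rz":0,"hand":0.047},{"dx":0,"dy":0,"dz":0,"rx":0,"ry":0,"rz":0,"hand":0.035},{"dx":0,"dy":0,"dz":0,"rx":0,"ry":0,"rz":0,"hand":0.035},{"dx":0,"dy":0,"dz":0,"rx":0,"ry":0,"rz":0,"hand":0.035},{"dx":0,"dy":0,"dz":0,"rx":0,"ry":0,"rz":0,"hand":0.035},{"dx":0,"dy":0,"dz":0,"rx":0,"ry":0,"rz":0,"hand":0.035}]' 30
```

```text
clock: 28.83
position: [0.4397, 0.2034, 0.0523]
ee_rot: [-0.001, 0.643, 0.766, -0.002]
contact_force: [-0.5, 0.5, -0.5]
width: 0.0849
gripper_force: 0.0
clock: 29.5
position: [0.4418, 0.2057, 0.0559]
ee_rot: [0.001, 0.642, 0.767, 0.001]
contact_force: [1.0, -1.1, 7.0]
width: 0.0437
gripper_force: 30.5
```

```bash
python3 -m pendant '[{"dx":0,"dy":0,"dz":-0.02,"rx":0,"ry":0,"rz":0,"hand":0.035},{"dx":0,"dy":0,"dz":-0.035,"rx":0,"ry":0,"rz":0,"hand":0.035},{"dx":0,"dy":0,"dz":-0.04,"rx":0,"ry":0,"rz":0,"hand":0.035},{"dx":0,"dy":0,"dz":-0.035,"rx":0,"ry":0,"rz":0,"hand":0.035}]' | grep -E "posi|width"
python3 -m pendant '[{"dx":-0.0366,"dy":0.0108,"dz":0,"rx":0,"ry":0,"rz":0,"hand":0.035},{"dx":-0.0366,"dy":0.0108,"dz":0,"rx":0,"ry":0,"rz":0,"hand":0.035},{"dx":-0.0366,"dy":0.0108,"dz":0,"rx":0,"ry":0,"rz":0,"hand":0.035},{"dx":-0.0366,"dy":0.0108,"dz":0,"rx":0,"ry":0,"rz":0,"hand":0.035},{"dx":-0.0366,"dy":0.0108,"dz":0,"rx":0,"ry":0,"rz":0,"hand":0.035},{"dx":-0.0366,"dy":0.0108,"dz":0,"rx":0,"ry":0,"rz":0,"hand":0.035},{"dx":-0.0366,"dy":0.0108,"dz":0,"rx":0,"ry":0,"rz":0,"hand":0.035},{"dx":-0.0366,"dy":0.0108,"dz":0,"rx":0,"ry":0,"rz":0,"hand":0.035},{"dx":-0.0366,"dy":0.0108,"dz":0,"rx":0,"ry":0,"rz":0,"hand":0.035},{"dx":-0.0366,"dy":0.0108,"dz":0,"rx":0,"ry":0,"rz":0,"hand":0.035},{"dx":-0.0366,"dy":0.0108,"dz":0,"rx":0,"ry":0,"rz":0,"hand":0.035}]' | grep posi
python3 -m pendant '[{"dx":-0.02,"dy":0.006,"dz":0,"rx":0,"ry":0,"rz":0,"hand":0.035},{"dx":-0.0166,"dy":0.0048,"dz":0,"rx":0,"ry":0,"rz":0,"hand":0.035},{"dx":0,"dy":0,"dz":0,"rx":0,"ry":0,"rz":0,"hand":0.035},{"dx":0,"dy":0,"dz":0,"rx":0,"ry":0,"rz":0,"hand":0.035},{"dx":0,"dy":0,"dz":0,"rx":0,"ry":0,"rz":0,"hand":0.035}]'
```

```text
position: [0.4401, 0.2057, 0.1864]
width: 0.0434
position: [0.6286, -0.1712, 0.1843]
clock: 31.17
position: [0.6447, -0.2028, 0.1842]
ee_rot: [-0.001, 0.642, 0.767, 0.0]
contact_force: [-0.1, -0.1, -1.1]
width: 0.0436
gripper_force: 31.2
```

```bash
python3 -m pendant '[{"dx":-0.001,"dy":0.001,"dz":0.02,"rx":0,"ry":0,"rz":0,"hand":0.035},{"dx":0,"dy":0,"dz":0.025,"rx":0,"ry":0,"rz":0,"hand":0.035},{"dx":0,"dy":0,"dz":0.025,"rx":0,"ry":0,"rz":0,"hand":0.035},{"dx":0,"dy":0,"dz":0.015,"rx":0,"ry":0,"rz":0,"hand":0.035},{"dx":0,"dy":0,"dz":0.01,"rx":0,"ry":0,"rz":0,"hand":0.035},{"dx":0,"dy":0,"dz":0.005,"rx":0,"ry":0,"rz":0,"hand":0.035},{"dx":0,"dy":0,"dz":0,"rx":0,"ry":0,"rz":0,"hand":0.035},{"dx":0,"dy":0,"dz":0,"rx":0,"ry":0,"rz":0,"hand":0.035}]' | grep -E "posi|contact"
for i in 1 2 3 4 5 6; do python3 -m pendant '[{"dx":0,"dy":0,"dz":0.0015,"rx":0,"ry":0,"rz":0,"hand":0.035},{"dx":0,"dy":0,"dz":0,"rx":0,"ry":0,"rz":0,"hand":0.035}]' | grep -E "posi|contact"; done
```

```text
position: [0.6471, -0.2045, 0.0856]
contact_force: [0.6, -0.3, -0.3]
position: [0.6473, -0.205, 0.0844]
contact_force: [0.4, 0.3, -1.8]
position: [0.6468, -0.2049, 0.0821]
contact_force: [-0.2, 0.2, -1.3]
position: [0.6465, -0.2048, 0.08]
contact_force: [-0.2, -0.2, -1.1]
position: [0.6465, -0.2047, 0.0784]
contact_force: [-0.7, 0.2, -0.9]
position: [0.6465, -0.2047, 0.0768]
contact_force: [0.1, 0.5, -1.5]
position: [0.6465, -0.2047, 0.0753]
contact_force: [-0.1, -0.2, -1.7]
```

```bash
for i in 1 2 3 4; do python3 -m pendant '[{"dx":0,"dy":0,"dz":0.0025,"rx":0,"ry":0,"rz":0,"hand":0.035},{"dx":0,"dy":0,"dz":0,"rx":0,"ry":0,"rz":0,"hand":0.035}]' | grep -E "posi|contact"; done
for i in 1 2; do python3 -m pendant '[{"dx":0,"dy":0,"dz":0.0015,"rx":0,"ry":0,"rz":0,"hand":0.035},{"dx":0,"dy":0,"dz":0,"rx":0,"ry":0,"rz":0,"hand":0.035}]' | grep -E "posi|contact"; done
```

```text
position: [0.6464, -0.2047, 0.0727]
contact_force: [0.1, -0.6, -1.2]
position: [0.6464, -0.2046, 0.0701]
contact_force: [0.2, -0.7, -1.4]
position: [0.6464, -0.2047, 0.0677]
contact_force: [-0.5, 0.3, -1.0]
position: [0.6464, -0.2046, 0.0652]
contact_force: [-0.4, 0.4, -0.7]
position: [0.6465, -0.2047, 0.0639]
contact_force: [0.4, 0.1, -1.9]
position: [0.6465, -0.2047, 0.0625]
contact_force: [-0.3, 0.3, -1.3]
```

Release, retreat and look at everything.

```bash
python3 -m pendant '[{"dx":0,"dy":0,"dz":0.0012,"rx":0,"ry":0,"rz":0,"hand":0.035},{"dx":0,"dy":0,"dz":0,"rx":0,"ry":0,"rz":0,"hand":0.05},{"dx":0,"dy":0,"dz":0,"rx":0,"ry":0,"rz":0,"hand":0.062},{"dx":0,"dy":0,"dz":0,"rx":0,"ry":0,"rz":0,"hand":0.062},{"dx":0,"dy":0,"dz":0,"rx":0,"ry":0,"rz":0,"hand":0.062},{"dx":0,"dy":0,"dz":-0.01,"rx":0,"ry":0,"rz":0,"hand":0.062},{"dx":0,"dy":0,"dz":-0.03,"rx":0,"ry":0,"rz":0,"hand":0.062},{"dx":0,"dy":0,"dz":-0.04,"rx":0,"ry":0,"rz":0,"hand":0.062},{"dx":0,"dy":0,"dz":-0.04,"rx":0,"ry":0,"rz":0,"hand":0.062},{"dx":0,"dy":0,"dz":-0.03,"rx":0,"ry":0,"rz":0,"hand":0.062}]' | grep -E "posi|contact"
python3 -m pendant '[{"dx":0.03,"dy":-0.02,"dz":-0.01,"rx":0,"ry":0,"rz":0,"hand":0.062},{"dx":0.03,"dy":-0.02,"dz":-0.01,"rx":0,"ry":0,"rz":0,"hand":0.062},{"dx":0.03,"dy":-0.02,"dz":-0.01,"rx":0,"ry":0,"rz":0,"hand":0.062},{"dx":0.03,"dy":-0.02,"dz":-0.01,"rx":0,"ry":0,"rz":0,"hand":0.062},{"dx":0.03,"dy":-0.02,"dz":-0.01,"rx":0,"ry":0,"rz":0,"hand":0.062},{"dx":0.03,"dy":-0.02,"dz":-0.01,"rx":0,"ry":0,"rz":0,"hand":0.062},{"dx":0,"dy":0,"dz":0,"rx":0,"ry":0,"rz":0,"hand":0.062},{"dx":0,"dy":0,"dz":0,"rx":0,"ry":0,"rz":0,"hand":0.062}]' | grep -E "clock|posi"
python3 - <<'E'
from h import *
import cv2
a=manip.get_image("wrist")["frame"][:,:,::-1]; b=manip.get_image("side")["frame"][90:282,140:396,::-1]
b=cv2.resize(b,(400,300),interpolation=cv2.INTER_CUBIC); a=cv2.resize(a,(400,300),interpolation=cv2.INTER_AREA)
c=manip.get_image("scene")["frame"][110:302,120:376,::-1]; c=cv2.resize(c,(400,300),interpolation=cv2.INTER_CUBIC)
z=np.zeros_like(a); z=cv2.resize(cv2.imread("pics/side0.png")[90:282,140:396],(400,300),interpolation=cv2.INTER_CUBIC)
cv2.imwrite("pics/end.png",np.vstack([np.hstack([a,b]),np.hstack([c,z])]))
E
```

```text
position: [0.6474, -0.2051, 0.2159]
contact_force: [1.1, -0.3, 0.6]
clock: 35.33
position: [0.4962, -0.0476, 0.2736]
```

View pics/end.png

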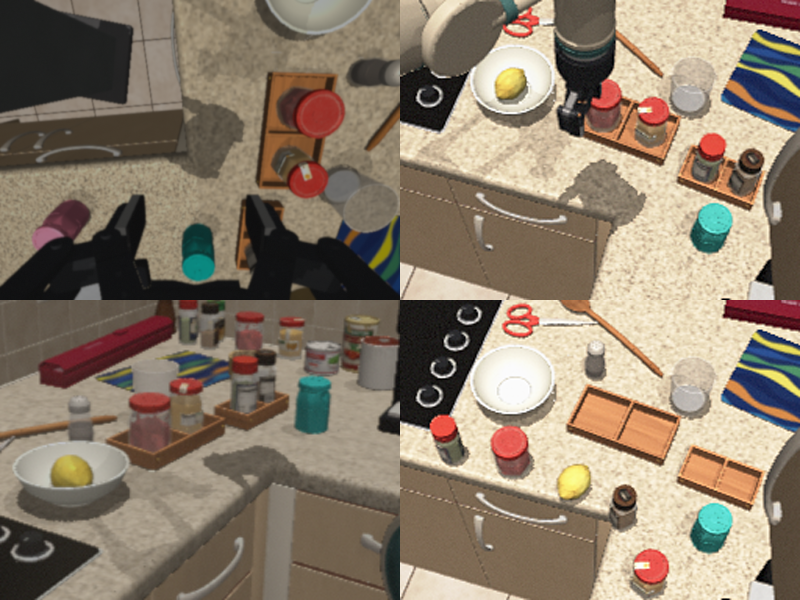

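The final views show all four jars upright in their bays: jam (603,105), honey (652,118), red cap (710,155) and dark cap (747,170). The lemon is in the bowl at (510,83), and the shaker and glass are where they were. I hand the job in.

```bash
python3 -c "
from rig import manip
print(manip.sign_off())"
```

```text
the job is handed in; nothing more can be done
None
```

The job is handed in at about 35 s on the clock: both larger jars are in the larger tray, both spice jars are in the smaller tray, and the lemon is in the bowl, with no jar tipped and the shaker and glass not visibly moved (no verdict was returned).

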